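# Free the takings tin from its dock and stow it in the carry caddy

## Task

Move the green takings tin from its locked dock to the plywood carry caddy: the black lock knob may have a right- or left-hand thread, so feel which way it gives, turn it that way to its stop (a quarter turn), and swing the yellow hold-down bar by its red peg all the way back. Lift the tin out and stand it upright on the bare table, let go and take it by its other pair of sides, then lower it gently into the caddy's slot until it stands on the slot's floor. Leave the bar swung back and do not tip or drop the tin or push the goods round about.

Things in the scene. Friction and masses are not known exactly. Their poses are not given: they have to be found in the camera images.
- dock: Grey steel dock for a tin, fixed; base plate 125 (x) x 260 (y) x 6 mm. Origin on the table under the tray's middle, z up. The tin stands in the tray between lips 20 mm high at -x and +x and cheeks 89 mm high 3 mm from its -y and +y sides (fingers fit only at its x sides). Grey screw housing (70 x 64 mm, 96 mm high) at y = -102 mm, round hinge post (30 mm) at y = +85 mm.
- lock_knob (a joint): Angle of the black lock knob, rad, positive anticlockwise from above; 0 = tight (start). Its hidden thread is right- or left-hand, unmarked, different each time: one way it stops hard after about 0.25 rad of play, the other way it turns with light drag (0.1 N m) to a stop at 1.57, a quarter turn. Stays where left. Bar free beyond about 1 rad; undone = 1.15 rad or more.
- knob_grip (a point): Middle of the lock knob's grip, on its axis: an upright black blade 46 mm long (point x), 14 mm thick (point y), 44 mm high. The point is 150 mm above the table; the blade's top is 18 mm above the point, a flange 30 mm across lies 24 mm below it. On the dock at x = 0, y = -95 mm. It turns with the knob; at angle 0 its axes are the dock's.
- hold_bar (a joint): Swing of the yellow hold-down bar about the hinge post, rad: 0 = closed, across the tin 3 mm above its lid, forked end under the knob; grows as the bar swings anticlockwise seen from above (free end towards the dock's +x), to a stop at 1.75. Light drag (0.05 N m), stays where it is left; locked while the knob is done up.
- bar_peg (a point): Middle of the upright round red peg on the hold-down bar, by which it is swung: 14 mm diameter, 34 mm tall above the bar, its top 143 mm above the table, 16 mm above the point; 80 mm from the hinge axis. Axes turn with the bar; at bar angle 0 they are the dock's.
- bar_hinge (a point): Vertical axis of the hold-down bar on the hinge post (dock y = +85 mm), 104 mm above the table. The bar is 10 mm thick (top 109 mm above the table), 24 mm wide and reaches 197 mm from this axis.
- tin_mid (a point): Centre (half-way up) of the takings tin: a green box with a paper label and a steel lid with a coin slot, 46 mm along its x axis, 60 mm along y, 90 mm high, about 0.35 kg, loose. In the dock its axes are the dock's and its underside is 6 mm above the table.
- tin: The same takings tin; origin at the centre of its underside.
- caddy_slot (a point): Centre of the floor (5 mm above the table) of the slot in the plywood carry caddy (fixed, base 110 x 120 mm). Walls 97 mm high over this floor, 44 mm wide, 56 mm apart, at the point's -x and +x; lips 12 mm high, 72 mm apart, at -y and +y. The tin fits only with its x axis along the slot's x (either way round); fingers have room only at its y sides. z up.
- orange: Bystander, loose: an orange, about 60 mm across. Origin at the centre of its underside as it stands at the start.
- tape: Bystander, loose: a roll of brown tape lying flat, 96 mm across, 25 mm high. Origin at the centre of its underside as it stands at the start.
- jar: Bystander, loose: a small glass jar with a red lid, 65 x 69 x 86 mm, standing. Origin at the centre of its underside as it stands at the start.
- onion: Bystander, loose: a brown onion, 63 mm across. Origin at the centre of its underside as it stands at the start.
- pepper: Bystander, loose: a red bell pepper, 76 mm across, 106 mm high. Origin at the centre of its underside as it stands at the start.
- squash: Bystander, loose: a butternut squash lying down, 203 mm long, 68 mm wide. Origin at the centre of its underside as it stands at the start.
There are look-alikes about, which are no part of the job. Of the things that look like the tin, the smaller one is meant.

How it is judged:
On the way, in this order (a step that is already met when the one before it is completed fails the run):
1. the lock knob is turned loose, at least 1.15 rad in the direction that gives ((value of joint lock_knob above 1.15 rad or value of joint lock_knob below -1.15 rad)), for 0.1 s.
2. the hold-down bar is swung back, at least 1.2 rad (value of joint hold_bar above 1.2 rad), for 0.1 s.
3. the tin stands upright on the bare table, away from dock and caddy, let go (height (world z) of tin_mid between 0.042 and 0.0485 m and angle between tin_mid's own z axis and vertical below 0.1 rad and contact force between the fingers and tin below 0.1 N and linear speed of tin below 0.03 m/s), for 0.2 s.
At the end, for the whole second after the job is handed in: The tin stands let go, at rest and upright (within 0.1 rad) on the floor of the caddy's slot (centre within 12 mm of the slot's centre, underside within 5 mm of its floor, its x axis along the slot's), and the hold-down bar is still swung back by more than 1 rad (horizontal distance between tin_mid and caddy_slot below 0.012 m and z of tin_mid in the frame of caddy_slot between 0.04 and 0.05 m and angle between tin_mid's own z axis and vertical below 0.1 rad and angle between the x axis of tin_mid and the x axis of caddy_slot, either way round below 0.3 rad and linear speed of tin below 0.02 m/s and contact force between the fingers and tin below 0.1 N and value of joint hold_bar above 1 rad); the robot touches nothing.
It fails at once if the tin is dropped (moves faster than 0.5 m/s while not held) (linear speed of tin above 0.5 m/s and contact force between the fingers and tin below 0.1 N).
It fails at once if the tin is tipped by more than 45 degrees (angle between tin_mid's own z axis and vertical above 0.79 rad).
It fails at once if a bystander is shifted by more than 40 mm (distance of any of orange, tape, jar, onion, pepper, squash from where it was at the start of the episode above 0.04 m).
It also fails if it takes over 72 s, if anything falls off the work surface, if the arm or the gripper's body presses on something with over 40 N, if the wrist force passes 120 N, or if a joint passes its speed limit or range.

## Robot

A 6-joint arm with a two-finger parallel gripper is mounted at the origin on a cart in front of the work surface, level with it; the furniture and walls round the work are solid. World frame = base frame: x ahead of the robot, y to its left, z up, the work surface at z = 0. Lengths are in m, angles in rad, forces in N, time in s.
With the tool pointing down it reaches from about 0.275 to 0.725 m from the base axis. Payload 5.6 kg.
Tool frame: the origin (TCP) lies at the very end of the fingers, on their centre line; the grasp point (between the pads) lies 19 mm behind it; z points along the fingers, x is the direction in which the jaws open and shut, and the axes are right-handed (so a half turn about z gives the same grasp; the last joint's range is limited). The gripper opens to 85 mm and grips with 20 to 120 N. Pads are 22 mm wide; open, the fingers measure 114 mm over their backs; the gripper's body (76 mm by 85 mm) begins 54 mm behind the grasp point. The pads swing forward as they close: fully open they stand 13 mm farther back than shut.
Start: joints at [1.487, 0.255, 0.108, 0, -1.424, -0.285], TCP at [0.198, 0.513, 0.231] pointing down, gripper open.
Joint ranges: [-2.95, 2.95], [-1.21, 1.97], [-1.09, 1.5], [-2.87, 1.71], [-2.94, -0.07], [-3.05, 3.05]. Speed limits (rad/s): [2.57, 2.57, 3.14, 3.14, 3.14, 3.14].

## Interface

Orientations are given as a unit quaternion [w, x, y, z].
In Python, from bench import * gives the robot as it stands.
- The arm moves only by the shell command python3 -m crank 'ROWS' [FORCE]. ROWS is JSON, a list that holds one entry, the list of rows, each a list of 7 numbers: the shift along the world's x, y, z in mm, then the turn, a rotation vector about the world's x, y, z in degrees, then the closure, from -1 (fully open) to 1 (shut). In form: [[[tx, ty, tz, rx, ry, rz, jaw], ...]]. A call has exactly 5 rows; each row is the pose to reach, as a shift and turn from the pose measured when the call began; what a row does not reach only later rows make up. A row lasts 1/12 s, in which the tool goes at most 41.7 mm and 7.16 degrees, less where a joint would pass 70% of its speed; a pose out of reach is approached as far as the arm can. A call with a gripper value outside its range is refused whole. The fingers move at their own pace and stop on an object; FORCE is the grip in N (left out, the last holds). Time passes only in rows, so rows that repeat a pose let the fingers close, or fill a call up. It gives the time, the measured TCP pose, the force and the opening at its end, in the units of the state.
- get_obs(): the state, without advancing time (a new reading comes with each control period).
- grab_frame(name): name is "side" or "top" or "wrist"; returns a dict with "image" (480x640x3 uint8, red, green, blue), "camera_matrix" (3x3 intrinsics, pixels), "rvec" (rotation vector, rad) and "tvec" (3), from world to camera coordinates, as OpenCV has them; the wrist camera has in their place "hand_eye" (4x4, takes a point from camera to tool coordinates, whose origin is the TCP and whose axes are the tool frame's). Camera axes: x right, y down, z forward; pixel columns grow to the right and rows downward; lengths in m; the calibration is good to about 2 mm. A picture is of the moment at which its call begins: read the wrist's pose just before it. There is no depth.
- sign_off(): hands the job in, once; it reports no verdict.
The state is a dict: "time_s": time; "joints": joint angles; "joint_vel": joint speeds; "tau": joint torques, N m; "eef_pos": TCP position; "orientation": TCP orientation; "ft_force": force on the tool from outside, world axes, zero at the start; "wrist_torque": the same for the moment, N m; "finger_gap": finger opening in m.
Only numpy, scipy, OpenCV 4.12 (cv2) and the standard library are available. Lean on these libraries where they do the work, as an engineer would, in place of code of your own. Each camera call takes 0.05 s, during which the arm holds its last target.

## Working session

There is one attempt and no reset: what is moved stays moved. The work goes in short steps, Python scripts to look and compute and a shell command to move; the robot and the scene stay as the last step left them, time stands still between calls to the robot, and variables do not carry over. Pictures are saved under pics/ and viewed, and the job is handed in when it is done.

```bash
ls; mkdir -p pics; python3 - <<'E'
from bench import *
import cv2
print(get_obs())
for n in ("side","top","wrist"):
    f=grab_frame(n); cv2.imwrite(f"pics/{n}0.png",cv2.cvtColor(f["image"],cv2.COLOR_RGB2BGR))
    print(n,{k:v for k,v in f.items() if k!="image"})
E
```

```text
pics
{'time_s': 0.0, 'joints': array([ 1.48657847e+00,  2.55741553e-01,  1.06990995e-01, -4.58996025e-04,
       -1.42389147e+00, -2.84584940e-01]), 'joint_vel': array([-0.00010712,  0.00088603,  0.00233619,  0.00071337,  0.00224582,
       -0.00055219]), 'tau': array([ 9.11631560e-04, -3.86638212e+01,  2.37938118e+01,  5.36520079e+00,
       -6.18402715e-03,  2.05876148e-06]), 'eef_pos': array([0.19805403, 0.51256962, 0.2303957 ]), 'orientation': array([-7.59774852e-04, -5.65436722e-01,  8.24791131e-01, -5.70896956e-04]), 'ft_force': array([ 0.1578211 , -1.25447485, -0.40375616]), 'wrist_torque': array([-0.00997635, -0.02154702, -0.03205957]), 'finger_gap': 0.08543101534744887}
side {'camera_matrix': array([[480.13688843,   0.        , 321.06134212],
       [  0.        , 480.13688843, 233.09672025],
       [  0.        ,   0.        ,   1.        ]]), 'rvec': array([ 2.15036943, -0.20024898,  0.12294213]), 'tvec': array([-0.52737556,  0.17747957,  1.34834209])}
top {'camera_matrix': array([[601.09109514,   0.        , 323.96105713],
       [  0.        , 601.09109514, 238.69965598],
       [  0.        ,   0.        ,   1.        ]]), 'rvec': array([ 2.14802622, -2.16607085,  0.16957043]), 'tvec': array([0.00191951, 0.57925132, 1.84412456])}
wrist {'camera_matrix': array([[371.03987574,   0.        , 323.22288247],
       [  0.        , 371.03987574, 234.71955433],
       [  0.        ,   0.        ,   1.        ]]), 'hand_eye': array([[ 9.99999689e-01,  5.14497901e-04, -5.97752723e-04,
        -2.86528977e-04],
       [-3.22915621e-04,  9.58572871e-01,  2.84847235e-01,
        -7.30392161e-02],
       [ 7.19542848e-04, -2.84846953e-01,  9.58572739e-01,
        -1.42337114e-01],
       [ 0.00000000e+00,  0.00000000e+00,  0.00000000e+00,
         1.00000000e+00]])}
```

View pics/side0.png

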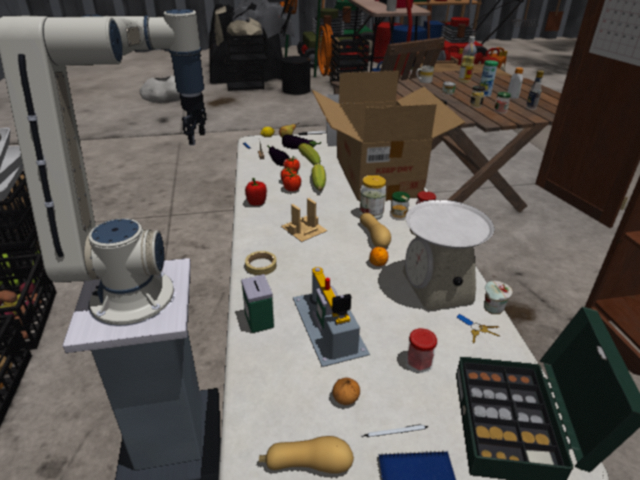

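View pics/top0.png

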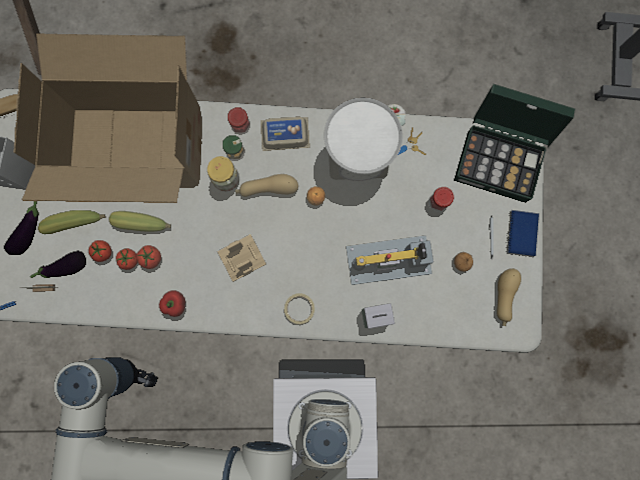

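View pics/wrist0.png

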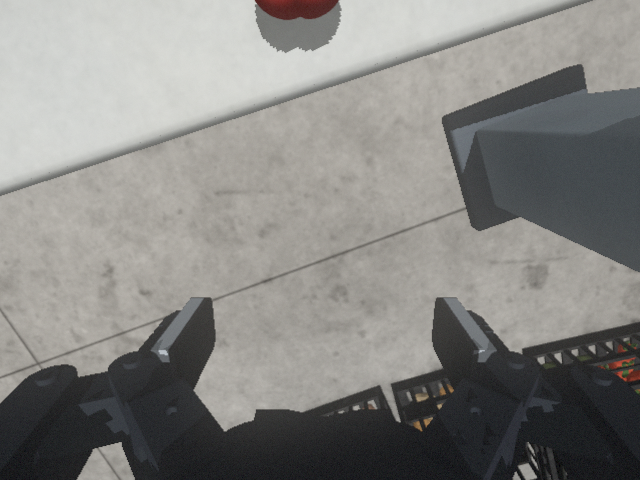

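```bash
cat > h.py <<'E'
from bench import *
import cv2, numpy as np
from scipy.spatial.transform import Rotation as R
def cam(n):
    if n=="wrist":
        o=get_obs(); f=grab_frame(n)
        w,x,y,z=o["orientation"]; Rt=R.from_quat([x,y,z,w]).as_matrix()
        T=np.eye(4);T[:3,:3]=Rt;T[:3,3]=o["eef_pos"]
        M=T@f["hand_eye"]; Rc=M[:3,:3]; C=M[:3,3]
    else:
        f=grab_frame(n); Rw=cv2.Rodrigues(f["rvec"])[0]; Rc=Rw.T; C=-Rc@f["tvec"]
    return dict(im=f["image"],K=f["camera_matrix"],Rc=Rc,C=C)
def p2w(c,u,v,z):
    d=c["Rc"]@np.linalg.solve(c["K"],[u,v,1]); return c["C"]+d*(z-c["C"][2])/d[2]
def w2p(c,p):
    q=c["K"]@(c["Rc"].T@(np.asarray(p)-c["C"])); return q[:2]/q[2]
def save(c,name,crop=None,s=1):
    im=cv2.cvtColor(c["im"],cv2.COLOR_RGB2BGR)
    if crop: x0,y0,x1,y1=crop; im=im[y0:y1,x0:x1]
    im=cv2.resize(im,None,fx=s,fy=s,interpolation=cv2.INTER_CUBIC); cv2.imwrite(f"pics/{name}.png",im)
def draw(c,pts,name,crop,s):
    im=cv2.cvtColor(c["im"],cv2.COLOR_RGB2BGR); x0,y0,x1,y1=crop
    im=cv2.resize(im[y0:y1,x0:x1],None,fx=s,fy=s,interpolation=cv2.INTER_CUBIC)
    for poly,col in pts:
        q=np.array([(w2p(c,p)-[x0,y0]+.5)*s-.5 for p in poly]); cv2.polylines(im,[np.round(q).astype(int).reshape(-1,1,2)],True,col,1)
    cv2.imwrite(f"pics/{name}.png",im)
E
python3 - <<'E'
from h import *
c=cam("top"); save(c,"topz",(210,190,470,340),3)
for n,u,v,z in [("dockcorn",346,246,0),("d2",430,236,0),("d3",434,270,0),("d4",349,284,0),("orange",316,196,.03),("tape",299,309,.012),("jar",443,198,.08),("onion",463,261,.03),("pepper",173,303,.09),("squash",509,297,.03),("squash2",268,186,.03)]: print(n,p2w(c,u,v,z).round(3))
E
```

```text
dockcorn [ 0.561 -0.074  0.   ]
d2 [ 0.591 -0.345  0.   ]
d3 [ 0.482 -0.354  0.   ]
d4 [ 0.439 -0.082  0.   ]
orange [0.718 0.021 0.03 ]
tape [0.362 0.077 0.012]
jar [ 0.699 -0.374  0.08 ]
onion [ 0.507 -0.44   0.03 ]
pepper [0.381 0.452 0.09 ]
squash [ 0.392 -0.58   0.03 ]
squash2 [0.752 0.174 0.03 ]
```

View pics/topz.png

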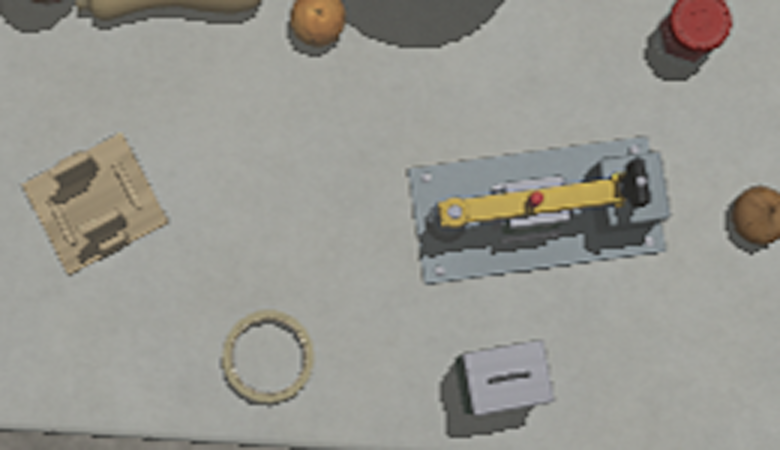

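```bash
cat > fit.py <<'E'
from h import *
from scipy.optimize import least_squares
def tf(p,L): 
    c,s=np.cos(p[2]),np.sin(p[2]); L=np.asarray(L,float)
    return np.c_[p[0]+c*L[:,0]-s*L[:,1],p[1]+s*L[:,0]+c*L[:,1],L[:,2]]
def fit(c,L,uv,p0):
    f=lambda p:(np.array([w2p(c,q) for q in tf(p,L)])-uv).ravel()
    r=least_squares(f,p0); return r.x,r.fun.reshape(-1,2)
def box(p,cx,cy,wx,wy,z0,z1):
    o=[]
    for z in (z0,z1): o.append(tf(p,[[cx-wx/2,cy-wy/2,z],[cx+wx/2,cy-wy/2,z],[cx+wx/2,cy+wy/2,z],[cx-wx/2,cy+wy/2,z]]))
    return o
def circ(p,cx,cy,r,z): return tf(p,[[cx+r*np.cos(a),cy+r*np.sin(a),z] for a in np.linspace(0,6.28,24)])
E
python3 - <<'E'
from fit import *
c=cam("top"); s=cam("side")
z=lambda u,v:(u/3+210-.33,v/3+190-.33)
# plate corners: +x is up, +y left ; unknown y center: allow offset
uv=np.array([z(407,167),z(645,136),z(666,248),z(424,284),z(454,211),z(641,181),z(536,198)])
L=[[.0625,.13,.006],[.0625,-.13,.006],[-.0625,-.13,.006],[-.0625,.13,.006],[0,.085,.112],[0,-.095,.168],[0,.005,.143]]
for off in (0,-.02,-.01,.01):
    LL=np.array(L); LL[:4,1]+=off
    p,r=fit(c,LL,uv,[.52,-.21,.13]); print(off,p.round(4),r.round(1).tolist())
uv2=np.array([z(21,186),z(122,134),z(169,220),z(71,275)])
for a,b in ((.11,.12),(.12,.11)):
  q,r=fit(c,[[a/2,b/2,.005],[a/2,-b/2,.005],[-a/2,-b/2,.005],[-a/2,b/2,.005]],uv2,[.5,.2,.44]); print(q.round(4),r.round(1).tolist())
E
```

```text
0 [ 0.5155 -0.2024  0.131 ] [[-1.9, 0.5], [-1.1, -0.2], [-1.7, 1.0], [-1.9, 0.4], [1.9, -0.2], [2.0, -0.7], [2.2, -0.7]]
-0.02 [ 0.5141 -0.1918  0.1316] [[0.9, 0.2], [1.8, -0.6], [1.2, 0.6], [1.0, 0.0], [-1.6, 0.3], [-1.6, -0.2], [-1.4, -0.2]]
-0.01 [ 0.5148 -0.1971  0.1312] [[-0.5, 0.4], [0.4, -0.4], [-0.2, 0.8], [-0.4, 0.2], [0.2, 0.0], [0.2, -0.5], [0.4, -0.5]]
0.01 [ 0.5162 -0.2077  0.1307] [[-3.4, 0.7], [-2.5, -0.0], [-3.1, 1.2], [-3.4, 0.6], [3.7, -0.5], [3.8, -0.9], [4.0, -1.0]]
[0.5258 0.2584 0.5   ] [[0.1, -0.1], [-0.3, -0.9], [0.5, 0.4], [-0.3, 0.5]]
[0.5259 0.2585 0.501 ] [[0.7, -2.2], [-2.4, -1.5], [-0.1, 2.5], [1.8, 1.1]]
```

```bash
python3 - <<'E'
from fit import *
c=cam("top"); s=cam("side")
p=[.5148,-.1971,.1312]; q=[.5258,.2584,.5]
G=(0,255,0);Rd=(0,0,255);B=(255,0,0);M=(255,0,255)
d=[(x,G) for x in box(p,0,-.011,.125,.26,0,.006)]+[(x,B) for x in box(p,0,-.102,.07,.064,0,.096)]+[(circ(p,0,.085,.015,.104),M)]+[(x,M) for x in box(p,0,-.095,.046,.014,.124,.168)]+[(circ(p,0,.005,.007,.143),Rd)]+[(x,Rd) for x in box(p,0,0,.046,.06,.006,.096)]
k=[(x,G) for x in box(q,0,0,.11,.12,0,.005)]+[(x,B) for sg in (1,-1) for x in box(q,sg*.033,0,.01,.044,.005,.102)]
draw(c,d+k,"ovt",(210,190,470,340),3); draw(s,d+k,"ovs",(230,180,390,370),3)
E
```

```text
(no output)
```

View pics/ovt.png

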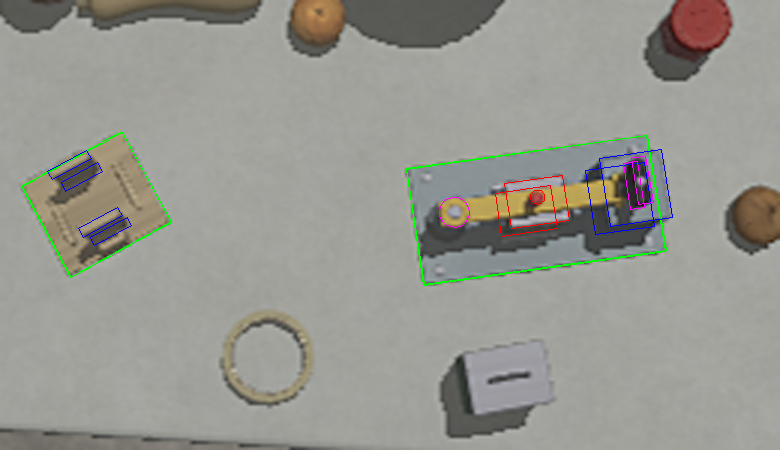

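View pics/ovs.png

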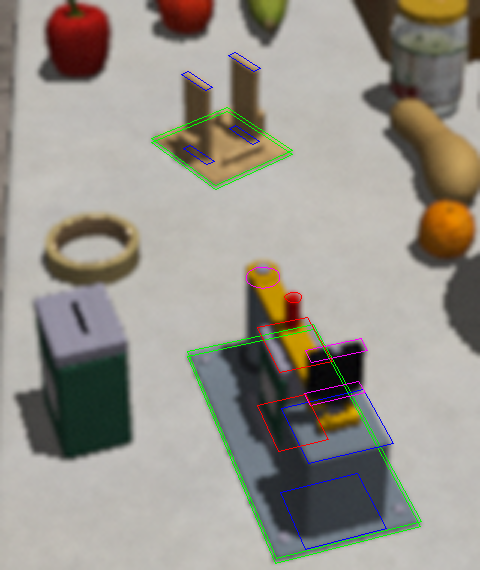

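```bash
python3 -m crank '[[[16,-38,6,0,0,-7,-1],[32,-76,12,0,0,-14,-1],[48,-114,18,0,0,-21,-1],[64,-152,24,0,0,-28,-1],[80,-190,30,0,0,-35,-1]]]' 60
python3 -m crank '[[[16,-38,0,0,0,-7,-1],[32,-76,0,0,0,-14,-1],[48,-114,0,0,0,-21,-1],[64,-152,0,0,0,-28,-1],[80,-190,0,0,0,-35,-1]]]'
python3 -m crank '[[[16,-38,0,0,0,-7,-1],[32,-76,0,0,0,-14,-1],[48,-114,0,0,0,-21,-1],[64,-152,0,0,0,-28,-1],[80,-190,0,0,0,-35,-1]]]'
python3 -m crank '[[[10,-22,0,0,0,-7,-1],[20,-44,0,0,0,-14,-1],[30,-66,0,0,0,-21,-1],[40,-88,0,0,0,-28,-1],[40,-88,0,0,0,-28,-1]]]'
python3 - <<'E'
from h import *
o=get_obs(); print(o); c=cam("wrist"); save(c,"w1")
E
```

```text
time_s: 0.82
eef_pos: [0.2785, 0.3211, 0.2615]
orientation: [0.0, -0.289, 0.957, 0.0]
ft_force: [0.8, 0.2, 0.0]
finger_gap: 0.0852
time_s: 1.23
eef_pos: [0.3586, 0.1291, 0.262]
orientation: [0.001, 0.015, 1.0, 0.001]
ft_force: [1.1, 0.6, 0.1]
finger_gap: 0.0852
time_s: 1.65
eef_pos: [0.4389, -0.0631, 0.2623]
orientation: [0.001, 0.318, 0.948, 0.001]
ft_force: [1.6, 0.5, 0.5]
finger_gap: 0.0855
time_s: 2.07
eef_pos: [0.4797, -0.154, 0.2615]
orientation: [0.001, 0.542, 0.84, -0.0]
ft_force: [0.2, -0.2, -0.2]
finger_gap: 0.085
{'time_s': 2.0667, 'joints': array([ 0.00207911,  0.15444876,  0.05594769,  0.00178047, -1.47120074,
       -1.14751923]), 'joint_vel': array([ 0.05238091, -0.04191527, -0.04456347, -0.0248834 , -0.00454356,
        0.10810116]), 'tau': array([ -1.3582835 , -33.56522441,  24.38075602,   5.60710564,
        -0.07640441,  -0.89474285]), 'eef_pos': array([ 0.47970404, -0.15404425,  0.26146077]), 'orientation': array([ 9.40932687e-04,  5.41845792e-01,  8.40477277e-01, -4.45989392e-04]), 'ft_force': array([ 0.17652199, -0.23281437, -0.24181431]), 'wrist_torque': array([0.09211796, 0.01792547, 0.03335067]), 'finger_gap': 0.08498358542499425}
```

View pics/w1.png

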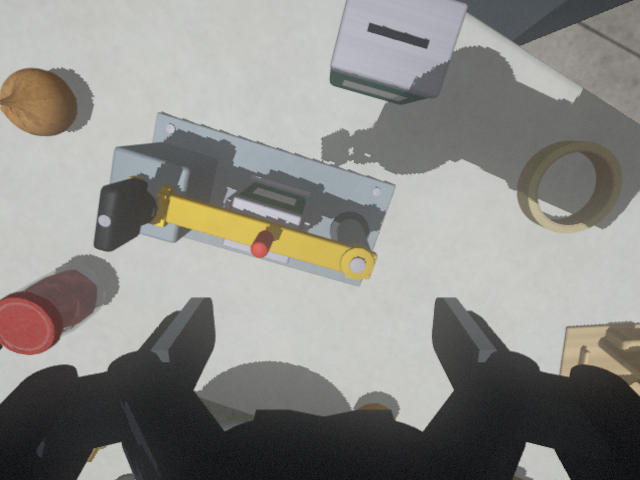

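```bash
python3 - <<'E'
from fit import *
c=cam("wrist")
# plate corners pixel: (160,113) is -x,-y ; (394,185) -x,+y ; (362,286) +x,+y ; hinge(358,264); knob top dot (104,220); peg top (260,249)
L=np.array([[-.0625,-.141,.006],[-.0625,.119,.006],[.0625,.119,.006],[0,.085,.112],[0,.005,.143],[0,-.095,.168]])
uv=np.array([(160,113),(394,185),(362,286),(358,264),(260,249),(104,220)])
p,r=fit(c,L,uv,[.5148,-.1971,.1312]); print(p.round(4),r.round(1).tolist())
p0=[.5148,-.1971,.1312]
G=(0,255,0);Rd=(0,0,255);M=(255,0,255)
d=[(x,G) for x in box(p0,0,-.011,.125,.26,0,.006)]+[(circ(p0,0,.085,.015,.109),M)]+[(x,M) for x in box(p0,0,-.095,.046,.014,.124,.168)]+[(circ(p0,0,.005,.007,.143),Rd)]+[(x,Rd) for x in box(p0,0,0,.046,.06,.006,.096)]
draw(c,d,"ovw",(0,0,640,480),1.25)
E
```

```text
[ 0.5157 -0.1935  0.1404] [[-3.0, -1.5], [3.4, -0.4], [-1.1, 0.8], [0.0, -0.3], [-0.6, 0.8], [1.0, 0.7]]
```

View pics/ovw.png

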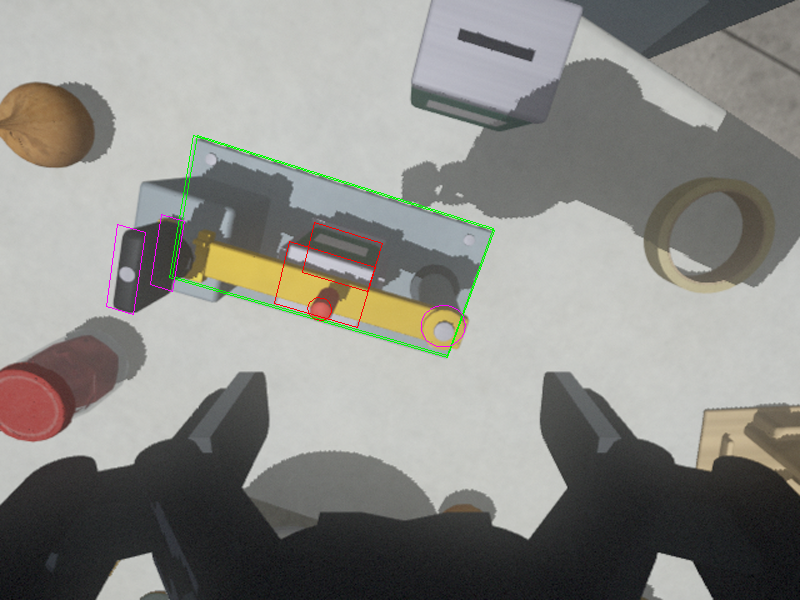

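```bash
python3 -m crank '[[[12,-35,0,0,0,-5,-1],[24,-70,-10,0,0,-10,-1],[37,-105,-20,0,0,-16,-1],[49,-134,-40,0,0,-16.5,-1],[49,-134,-50,0,0,-16.5,-1]]]'
python3 -m crank '[[[0,0,0,0,0,0,-1],[0,0,0,0,0,0,-1],[0,0,0,0,0,0,-1],[0,0,0,0,0,0,-1],[0,0,0,0,0,0,-1]]]'
python3 - <<'E'
from fit import *
o=get_obs(); print(o["eef_pos"],o["orientation"],o["joints"],o["joint_vel"],o["ft_force"]); c=cam("wrist"); 
for p0 in ([.5157,-.194,.138],):
  G=(0,255,0);Rd=(0,0,255);M=(255,0,255)
  d=[(x,G) for x in box(p0,0,-.011,.125,.26,0,.006)]+[(circ(p0,0,.085,.015,.109),M)]+[(x,M) for x in box(p0,0,-.095,.046,.014,.124,.168)]+[(circ(p0,0,.005,.007,.143),Rd)]+[(x,Rd) for x in box(p0,0,0,.046,.06,.006,.096)]
  draw(c,d,"ovw2",(0,0,640,480),1.25)
E
```

```text
time_s: 2.58
eef_pos: [0.5281, -0.2883, 0.2083]
orientation: [-0.001, 0.654, 0.756, -0.001]
ft_force: [-0.9, 1.6, -2.6]
finger_gap: 0.0853
time_s: 3.0
eef_pos: [0.5286, -0.2876, 0.21]
orientation: [0.001, 0.654, 0.757, -0.0]
ft_force: [-0.4, -0.3, 0.4]
finger_gap: 0.0851
[ 0.52855901 -0.28758035  0.21003964] [ 5.07173652e-04  6.53725501e-01  7.56731555e-01 -2.56774860e-04] [-2.38220089e-01  3.64001119e-01  2.06700702e-01  9.31714395e-04
 -1.41282813e+00 -1.18692081e+00] [-0.00381909  0.00322301 -0.00272017 -0.00201675  0.00254186 -0.00167422] [-0.41568111 -0.28747385  0.37046059]
```

View pics/ovw2.png

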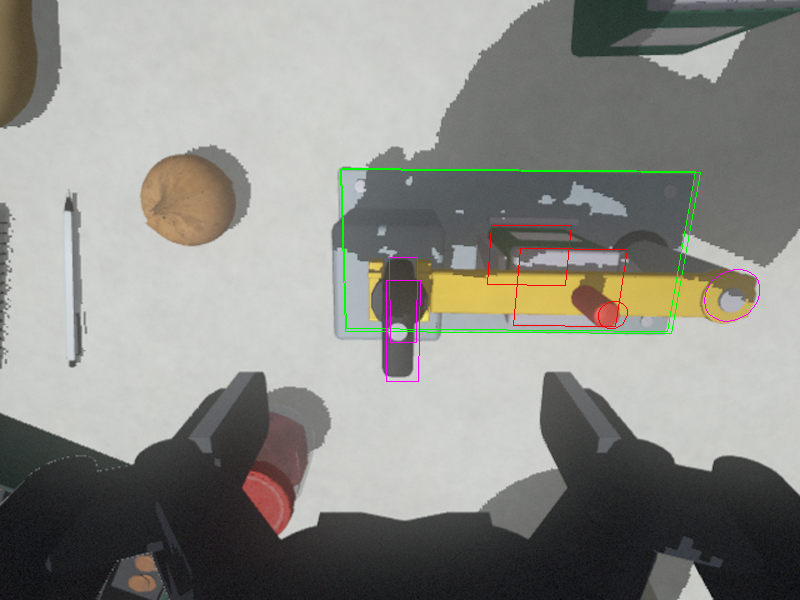

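```bash
python3 -m crank '[[[0,-1,-25,0,0,0,-1],[0,-1,-45,0,0,0,-1],[0,-1,-65,0,0,0,-1],[0,-1,-76,0,0,0,-1],[0,-1,-76,0,0,0,-1]]]' 60
python3 -m crank '[[[0,0,0,0,0,0,1],[0,0,0,0,0,0,1],[0,0,0,0,0,0,1],[0,0,0,0,0,0,1],[0,0,0,0,0,0,1]]]' 60
python3 -m crank '[[[0,0,0,0,0,0,1],[0,0,0,0,0,0,1],[0,0,0,0,0,0,1],[0,0,0,0,0,0,1],[0,0,0,0,0,0,1]]]' 60
python3 - <<'E'
from h import *
o=get_obs(); print(o["eef_pos"],o["orientation"],o["wrist_torque"],o["finger_gap"],o["ft_force"]); c=cam("wrist"); save(c,"w3")
E
```

```text
time_s: 3.47
eef_pos: [0.527, -0.2876, 0.1314]
orientation: [-0.002, 0.654, 0.757, -0.001]
ft_force: [-0.8, 0.1, -0.7]
finger_gap: 0.0852
time_s: 3.88
eef_pos: [0.5275, -0.2877, 0.1323]
orientation: [-0.001, 0.654, 0.757, -0.001]
ft_force: [0.0, -0.3, -0.4]
finger_gap: 0.0256
time_s: 4.3
eef_pos: [0.528, -0.2906, 0.1328]
orientation: [0.001, 0.654, 0.757, -0.002]
ft_force: [3.4, -10.8, -4.1]
finger_gap: 0.0135
[ 0.52800723 -0.29060682  0.13276093] [ 0.00082587  0.65393555  0.75654771 -0.00178144] [-3.32281669 -0.71589278  0.06926554] 0.013526703726665151 [  3.35954488 -10.78917794  -4.0978953 ]
```

View pics/w3.png

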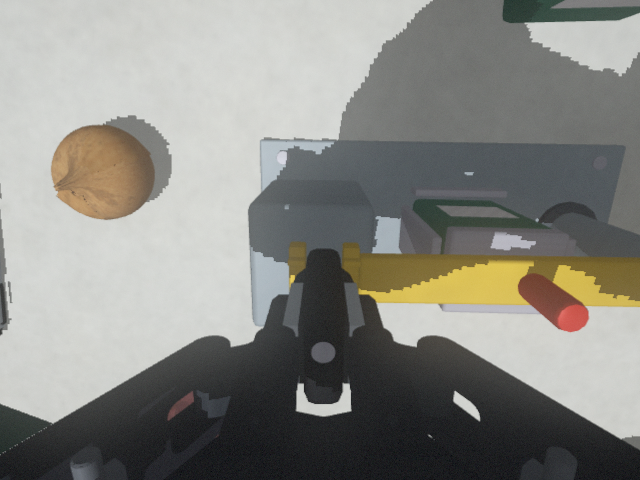

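```bash
python3 -m crank '[[[0,0,0,0,0,4,1],[0,0,0,0,0,8,1],[0,0,0,0,0,12,1],[0,0,0,0,0,16,1],[0,0,0,0,0,19,1]]]' 60
python3 - <<'E'
from h import *
o=get_obs(); print(o["eef_pos"],o["orientation"],o["wrist_torque"],o["finger_gap"],o["ft_force"],o["joints"]); 
E
```

```text
time_s: 4.77
eef_pos: [0.528, -0.2908, 0.1328]
orientation: [0.001, 0.519, 0.855, -0.002]
ft_force: [1.6, -1.4, -2.0]
finger_gap: 0.0134
[ 0.52803915 -0.29079248  0.13279011] [ 0.00116782  0.51882936  0.85487564 -0.00153754] [-0.06556361 -0.12680305 -0.01654492] 0.01341827924953098 [ 1.59950602 -1.39519564 -1.9544978 ] [-0.24210815  0.40179701  0.06326976  0.00385275 -1.23096108 -0.85013802]
```

```bash
python3 -m crank '[[[0,0,0,0,0,5,1],[0,0,0,0,0,10,1],[0,0,0,0,0,15,1],[0,0,0,0,0,20,1],[0,0,0,0,0,20,1]]]' 60
python3 - <<'E'
from h import *
o=get_obs(); print(o["eef_pos"],o["orientation"],o["wrist_torque"],o["finger_gap"],o["ft_force"],o["joints"]);  c=cam("wrist"); save(c,"w4")
E
```

```text
time_s: 5.18
eef_pos: [0.5281, -0.2909, 0.1328]
orientation: [0.001, 0.361, 0.933, -0.001]
ft_force: [2.1, -0.8, 0.2]
finger_gap: 0.0135
[ 0.52810652 -0.29089133  0.13279361] [ 0.00143576  0.3611038   0.93252358 -0.00132591] [0.01175898 0.01389978 0.07649012] 0.013507193149785284 [ 2.06001138 -0.84599525  0.23213654] [-0.24264158  0.40131675  0.0628005   0.00317663 -1.22976857 -0.49732116]
```

View pics/w4.png

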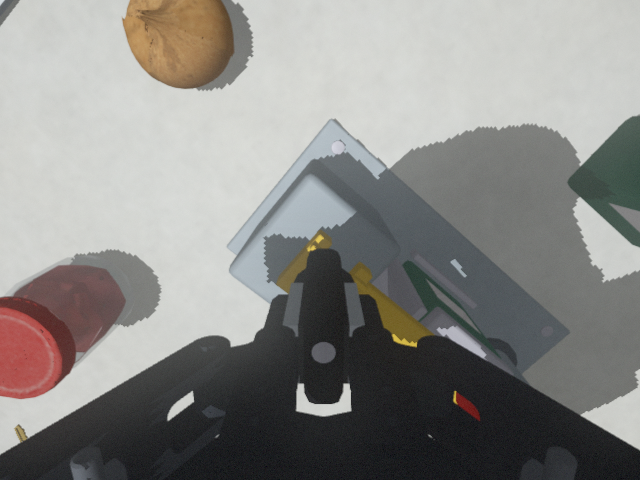

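```bash
python3 -m crank '[[[0,0,0,0,0,6,1],[0,0,0,0,0,12,1],[0,0,0,0,0,18,1],[0,0,0,0,0,24,1],[0,0,0,0,0,30,1]]]' 60
python3 -m crank '[[[0,0,0,0,0,5,1],[0,0,0,0,0,10,1],[0,0,0,0,0,15,1],[0,0,0,0,0,19,1],[0,0,0,0,0,20,1]]]' 60
python3 - <<'E'
from h import *
o=get_obs(); print(o["eef_pos"],o["orientation"],o["wrist_torque"],o["finger_gap"],o["ft_force"],o["joints"]);  c=cam("wrist"); save(c,"w5")
E
```

```text
time_s: 5.65
eef_pos: [0.5283, -0.2909, 0.1328]
orientation: [0.002, 0.109, 0.994, -0.001]
ft_force: [1.9, -0.3, -1.5]
finger_gap: 0.0135
time_s: 6.07
eef_pos: [0.5284, -0.2909, 0.1328]
orientation: [0.002, -0.066, 0.998, -0.001]
ft_force: [2.3, 0.6, -1.0]
finger_gap: 0.0133
[ 0.52837249 -0.29094832  0.13278085] [ 1.91952366e-03 -6.56075522e-02  9.97843380e-01 -7.43857619e-04] [-0.22687237 -0.04496324 -0.2437944 ] 0.01330716174814334 [ 2.2848433   0.55619767 -1.03005781] [-2.44332493e-01  4.01245256e-01  6.37790096e-02  2.60784181e-04
 -1.22922020e+00  3.75555341e-01]
```

View pics/w5.png

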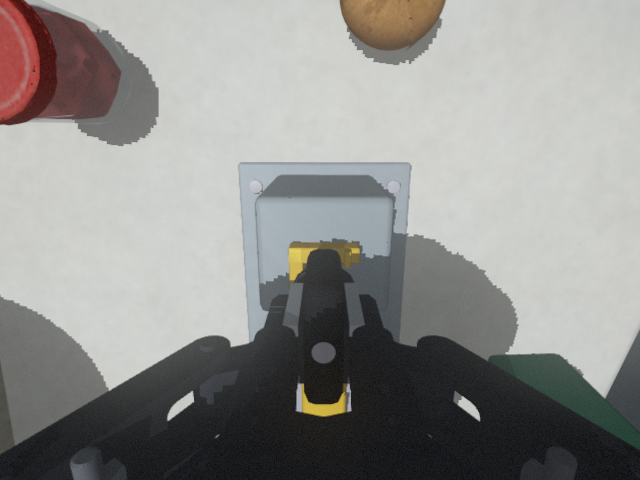

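```bash
python3 -m crank '[[[0,0,0,0,0,0,-1],[0,0,0,0,0,0,-1],[0,0,0,0,0,0,-1],[0,0,10,0,0,0,-1],[0,0,40,0,0,0,-1]]]' 60
python3 - <<'E'
from fit import *
o=get_obs(); print(o["eef_pos"],o["orientation"])
t=cam("top")
for z in (.1,.2,.25):
  print(z,[p2w(t,u,v,z).round(3)[:2] for u,v in ((362,136),(362,173),(325,136))])
p=[.5153,-.1965,.138]
print("peg arc",[tuple((tf(p,[[.08*np.sin(a),.085-.08*np.cos(a),0]])[0,:2]*1000).round(0)) for a in np.linspace(0,1.75,8)])
E
```

```text
time_s: 6.53
eef_pos: [0.526, -0.2897, 0.1693]
orientation: [-0.002, -0.064, 0.998, 0.001]
ft_force: [0.6, -0.2, -0.1]
finger_gap: 0.0732
[ 0.52599135 -0.28967421  0.16930113] [-0.00198017 -0.06428537  0.99792849  0.00148338]
0.1 [array([ 0.893, -0.123]), array([ 0.775, -0.121]), array([ 0.893, -0.008])]
0.2 [array([ 0.861, -0.115]), array([ 0.749, -0.113]), array([ 0.862, -0.006])]
0.25 [array([ 0.845, -0.111]), array([ 0.737, -0.109]), array([ 0.846, -0.005])]
peg arc [(np.float64(515.0), np.float64(-192.0)), (np.float64(534.0), np.float64(-186.0)), (np.float64(551.0), np.float64(-177.0)), (np.float64(566.0), np.float64(-163.0)), (np.float64(576.0), np.float64(-146.0)), (np.float64(582.0), np.float64(-127.0)), (np.float64(583.0), np.float64(-107.0)), (np.float64(580.0), np.float64(-87.0))]
```

```bash
python3 -m crank '[[[0,0,20,0,0,0,-1],[-4,35,20,0,0,0,-1],[-8,70,20,0,0,0,-1],[-11,98,20,0,0,0,-1],[-11,98,20,0,0,0,-1]]]' 40
python3 - <<'E'
from fit import *
o=get_obs(); print(o["eef_pos"],o["orientation"],o["joint_vel"].round(2)); c=cam("wrist")
p0=[.5153,-.1965,.138]
d=[(circ(p0,0,.085,.015,.109),(255,0,255)),(circ(p0,0,.005,.007,.143),(0,255,0))]+[(x,(255,0,255)) for x in box(p0,0,-.095,.014,.046,.124,.168)]
draw(c,d,"w6",(0,0,640,480),1)
E
```

```text
time_s: 7.0
eef_pos: [0.5186, -0.1908, 0.2011]
orientation: [0.006, -0.066, 0.998, -0.003]
ft_force: [-0.2, -0.8, 1.0]
finger_gap: 0.0852
[ 0.51860997 -0.19078937  0.20110932] [ 0.00553127 -0.06611174  0.99779329 -0.00268054] [-0.06  0.04  0.04  0.03 -0.    0.07]
```

View pics/w6.png

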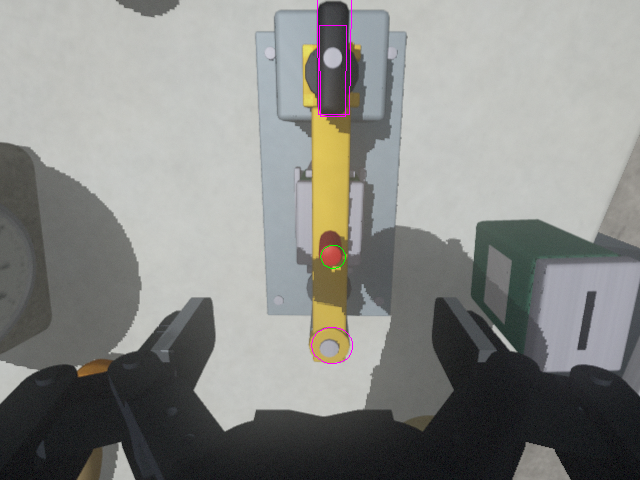

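```bash
python3 -m crank '[[[-3,-1,-25,0,0,0,-1],[-3,-1,-50,0,0,0,-1],[-3,-1,-75,0,0,0,-1],[-3,-1,-87,0,0,0,-1],[-3,-1,-87,0,0,0,-1]]]' 40
python3 -m crank '[[[0,0,0,0,0,0,1],[0,0,0,0,0,0,1],[0,0,0,0,0,0,1],[0,0,0,0,0,0,1],[0,0,0,0,0,0,1]]]' 40
python3 -m crank '[[[0,0,0,0,0,0,1],[0,0,0,0,0,0,1],[0,0,0,0,0,0,1],[0,0,0,0,0,0,1],[0,0,0,0,0,0,1]]]' 40
```

```text
time_s: 7.47
eef_pos: [0.5141, -0.1938, 0.1114]
orientation: [0.003, -0.065, 0.998, -0.003]
ft_force: [-0.4, -0.8, 0.1]
finger_gap: 0.0855
time_s: 7.88
eef_pos: [0.5146, -0.1939, 0.1123]
orientation: [0.004, -0.065, 0.998, -0.003]
ft_force: [-0.6, -0.3, -1.0]
finger_gap: 0.0258
time_s: 8.3
eef_pos: [0.5158, -0.1938, 0.1128]
orientation: [0.005, -0.066, 0.998, -0.003]
ft_force: [6.0, 1.1, -1.6]
finger_gap: 0.0124
```

```bash
python3 -m crank '[[[10,3,0,0,0,0,1],[19,6,0,0,0,0,1],[28,10,0,0,0,0,1],[36,15,0,0,0,0,1],[44,22,0,0,0,0,1]]]' 40
python3 - <<'E'
from fit import *
o=get_obs(); print(o["eef_pos"],o["ft_force"],o["finger_gap"])
save(cam("wrist"),"w7")
E
```

```text
time_s: 8.72
eef_pos: [0.5594, -0.1714, 0.1127]
orientation: [0.004, -0.066, 0.998, -0.003]
ft_force: [-5.5, -1.6, 4.7]
finger_gap: 0.0128
[ 0.55940439 -0.1714056   0.11274432] [-5.51416018 -1.55037033  4.68017935] 0.012794500442654278
```

View pics/w7.png

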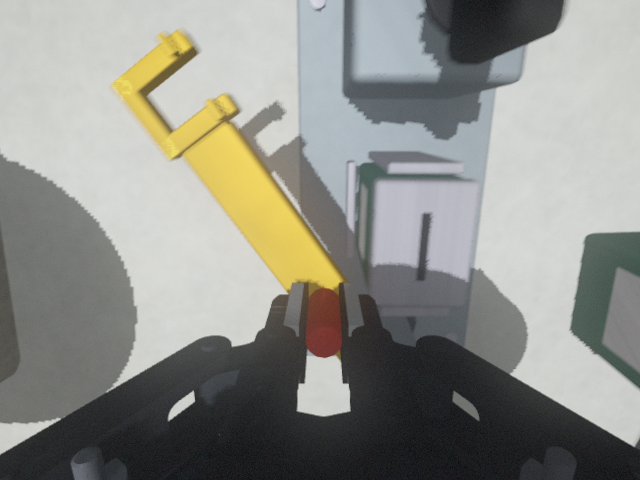

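```bash
python3 -m crank '[[[7,7,0,0,0,0,1],[12,15,0,0,0,0,1],[17,24,0,0,0,0,1],[21,33,0,0,0,0,1],[23,43,0,0,0,0,1]]]' 40
python3 -m crank '[[[1,10,0,0,0,0,1],[1,20,0,0,0,0,1],[0,30,0,0,0,0,1],[-2,38,0,0,0,0,1],[-2,40,0,0,0,0,1]]]' 40
python3 - <<'E'
from fit import *
o=get_obs(); print(o["eef_pos"],o["ft_force"],o["finger_gap"])
save(cam("wrist"),"w8")
E
```

```text
time_s: 9.18
eef_pos: [0.584, -0.1269, 0.1128]
orientation: [0.004, -0.066, 0.998, -0.003]
ft_force: [-6.1, -0.2, 3.9]
finger_gap: 0.0124
time_s: 9.6
eef_pos: [0.5815, -0.0854, 0.1128]
orientation: [0.004, -0.066, 0.998, -0.003]
ft_force: [-4.1, -3.3, 2.3]
finger_gap: 0.0128
[ 0.58146653 -0.08540699  0.11275092] [-4.05991932 -3.28493037  2.34311692] 0.012798135595912224
```

View pics/w8.png

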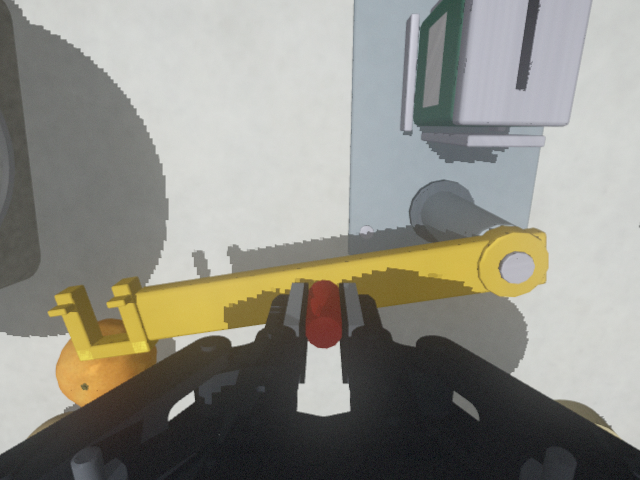

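```bash
python3 -m crank '[[[0,0,0,0,0,0,-1],[0,0,0,0,0,0,-1],[0,0,0,0,0,0,-1],[0,0,0,0,0,0,-1],[0,0,35,0,0,0,-1]]]' 60
python3 -m crank '[[[0,0,30,0,0,0,-1],[-16,-28,30,0,0,0,-1],[-33,-56,30,0,0,0,-1],[-50,-84,30,0,0,0,-1],[-66,-111,30,0,0,0,-1]]]' 60
python3 - <<'E'
from fit import *
o=get_obs(); print(o["eef_pos"],o["orientation"],o["joint_vel"].round(2)); c=cam("wrist")
p0=[.5153,-.1965,.138]
d=[(x,(0,0,255)) for x in box(p0,0,0,.046,.06,.006,.096)]+[(x,(255,0,255)) for x in box(p0,0,-.095,.014,.046,.124,.168)]
draw(c,d,"w9",(0,0,640,480),1)
E
```

```text
time_s: 10.07
eef_pos: [0.5775, -0.0849, 0.1409]
orientation: [-0.003, -0.066, 0.998, -0.001]
ft_force: [0.4, 0.2, -2.2]
finger_gap: 0.0723
time_s: 10.48
eef_pos: [0.511, -0.1971, 0.1711]
orientation: [-0.002, -0.066, 0.998, -0.001]
ft_force: [0.3, 0.1, 0.3]
finger_gap: 0.0853
[ 0.5109941  -0.19706684  0.17112018] [-0.00225109 -0.06584454  0.99782647 -0.00132878] [-0.64 -0.14 -0.19  0.01  0.06  0.62]
```

View pics/w9.png

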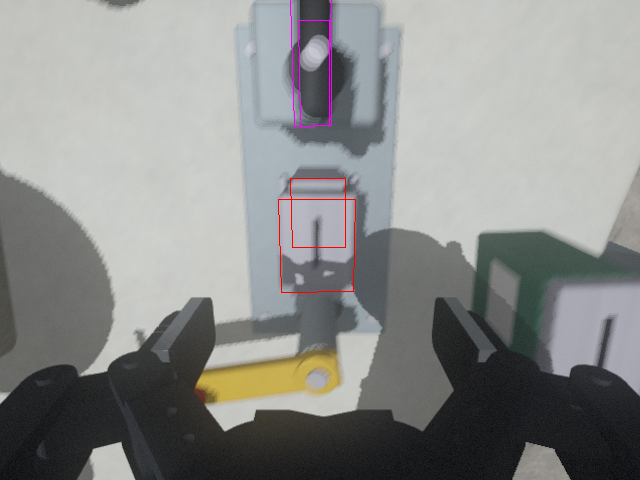

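```bash
python3 -m crank '[[[4,0,0,0,0,0,-1],[4,0,0,0,0,0,-1],[4,0,-20,0,0,0,-1],[4,0,-40,0,0,0,-1],[4,0,-40,0,0,0,-1]]]' 60
python3 - <<'E'
from fit import *
o=get_obs(); print(o["eef_pos"],o["orientation"],o["joint_vel"].round(2)); c=cam("wrist")
p0=[.5153,-.1965,.138]
d=[(x,(0,0,255)) for x in box(p0,0,0,.046,.06,.006,.096)]
draw(c,d,"w10",(0,0,640,480),1)
E
```

```text
time_s: 10.95
eef_pos: [0.5108, -0.1991, 0.1274]
orientation: [-0.006, -0.065, 0.998, -0.0]
ft_force: [-0.1, 0.2, -0.7]
finger_gap: 0.0855
[ 0.51079734 -0.19910248  0.12737069] [-6.09685146e-03 -6.45482048e-02  9.97895897e-01 -3.68102956e-04] [-0.   -0.02  0.06  0.03 -0.08  0.  ]
```

View pics/w10.png

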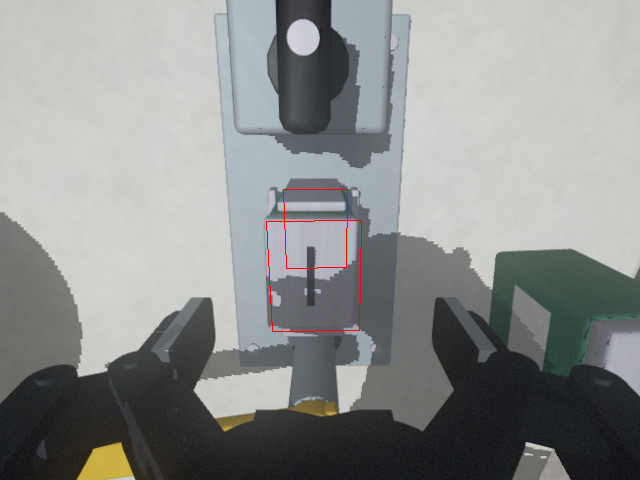

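```bash
python3 -m crank '[[[4,2,-10,0,0,0,-1],[4,2,-30,0,0,0,-1],[4,2,-50,0,0,0,-1],[4,2,-70,0,0,0,-1],[4,2,-81,0,0,0,-1]]]' 60
python3 -m crank '[[[0,0,0,0,0,0,-1],[0,0,0,0,0,0,-1],[0,0,0,0,0,0,0],[0,0,0,0,0,0,0],[0,0,0,0,0,0,0]]]' 60
python3 - <<'E'
from fit import *
o=get_obs(); print(o["eef_pos"],o["orientation"],o["ft_force"],o["finger_gap"]); w,x,y,z=o["orientation"];print(R.from_quat([x,y,z,w]).as_matrix().round(4))
save(cam("wrist"),"w11")
E
```

```text
time_s: 11.42
eef_pos: [0.5158, -0.1969, 0.0468]
orientation: [-0.006, -0.065, 0.998, -0.001]
ft_force: [-0.2, 0.2, -0.2]
finger_gap: 0.0853
time_s: 11.83
eef_pos: [0.5167, -0.197, 0.048]
orientation: [-0.005, -0.065, 0.998, -0.001]
ft_force: [-0.3, 0.1, 0.5]
finger_gap: 0.0517
[ 0.51669271 -0.19701138  0.04796691] [-0.00458488 -0.06521857  0.99785972 -0.00122289] [-0.32338472  0.1140093   0.51313176] 0.051705593129109564
[[-0.9915 -0.1302 -0.009 ]
 [-0.1301  0.9915 -0.003 ]
 [ 0.0093 -0.0018 -1.    ]]
```

View pics/w11.png

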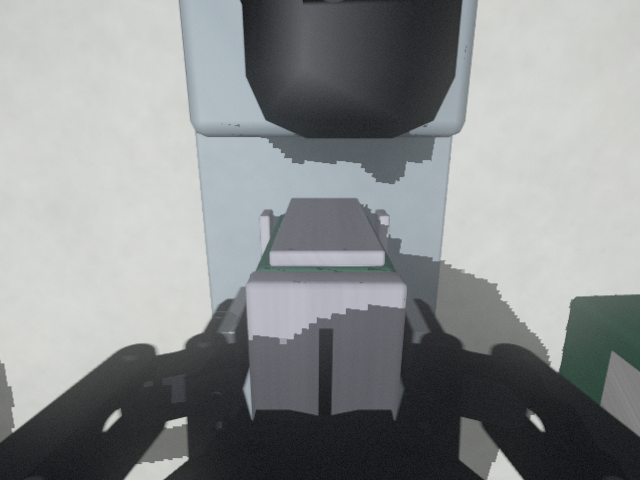

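```bash
python3 -m crank '[[[0,0,0,0.2,-0.5,0,0],[0,0,0,0.2,-0.5,0,1],[0,0,0,0.2,-0.5,0,1],[0,0,0,0.2,-0.5,0,1],[0,0,0,0.2,-0.5,0,1]]]' 50
python3 -m crank '[[[0,0,0,0,0,0,1],[0,0,0,0,0,0,1],[0,0,8,0,0,0,1],[0,0,16,0,0,0,1],[0,0,24,0,0,0,1]]]' 50
python3 - <<'E'
from fit import *
o=get_obs(); print(o["eef_pos"],o["orientation"],o["ft_force"],o["finger_gap"])
save(cam("wrist"),"w12")
E
```

```text
time_s: 12.3
eef_pos: [0.5166, -0.197, 0.0482]
orientation: [-0.0, -0.065, 0.998, 0.0]
ft_force: [-0.6, 2.0, 1.3]
finger_gap: 0.0457
time_s: 12.72
eef_pos: [0.5166, -0.1971, 0.073]
orientation: [-0.0, -0.065, 0.998, 0.0]
ft_force: [-0.2, -0.3, -1.9]
finger_gap: 0.0454
[ 0.5166332  -0.19714087  0.07298812] [-1.63780777e-04 -6.51945891e-02  9.97872548e-01  1.28470981e-04] [-0.21989087 -0.30859391 -1.90919074] 0.045438312612906186
```

View pics/w12.png

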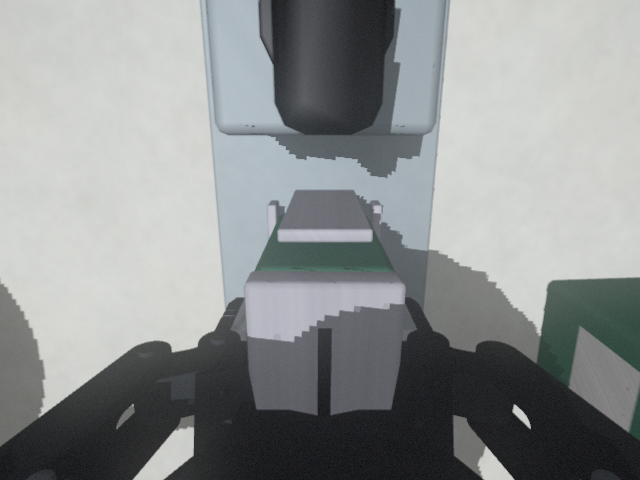

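```bash
python3 -m crank '[[[0,0,20,0,0,0,1],[0,0,45,0,0,0,1],[0,0,70,0,0,0,1],[0,0,95,0,0,0,1],[0,0,115,0,0,0,1]]]' 50
python3 -m crank '[[[0,15,2,0,0,2,1],[0,40,2,0,0,4,1],[0,65,2,0,0,6,1],[0,90,2,0,0,8,1],[-5,115,2,0,0,10,1]]]' 50
python3 -m crank '[[[-2,25,0,0,0,2,1],[-5,50,0,0,0,4,1],[-7,75,0,0,0,6,1],[-10,100,0,0,0,8,1],[-12,125,0,0,0,10,1]]]' 50
python3 -m crank '[[[0,15,0,0,0,1,1],[0,20,0,0,0,1,1],[0,20,0,0,0,1,1],[0,20,0,0,0,1,1],[0,20,0,0,0,1,1]]]' 50
python3 - <<'E'
from fit import *
o=get_obs(); print(o["eef_pos"],o["orientation"],o["ft_force"],o["finger_gap"]); w,x,y,z=o["orientation"];print(R.from_quat([x,y,z,w]).as_matrix().round(4))
c=cam("top"); save(c,"t2",(210,190,470,340),3); save(cam("side"),"s2",(230,150,430,330),3)
E
```

```text
time_s: 13.18
eef_pos: [0.5182, -0.1977, 0.1927]
orientation: [0.003, -0.065, 0.998, -0.001]
ft_force: [0.6, 0.6, -2.3]
finger_gap: 0.0454
time_s: 13.6
eef_pos: [0.5135, -0.0817, 0.195]
orientation: [0.003, -0.153, 0.988, -0.001]
ft_force: [0.0, 0.2, -3.6]
finger_gap: 0.0454
time_s: 14.02
eef_pos: [0.5011, 0.0445, 0.1956]
orientation: [0.004, -0.239, 0.971, -0.0]
ft_force: [0.4, 0.4, -2.8]
finger_gap: 0.0453
time_s: 14.43
eef_pos: [0.5011, 0.0637, 0.1957]
orientation: [0.004, -0.247, 0.969, -0.0]
ft_force: [-0.1, -0.3, -1.9]
finger_gap: 0.0451
[0.50109825 0.0637315  0.19568795] [ 3.61776961e-03 -2.47165883e-01  9.68966376e-01 -3.17817083e-04] [-0.14006323 -0.30282741 -1.92456305] 0.045095990924572796
[[-0.8778 -0.479   0.0072]
 [-0.479   0.8778  0.0012]
 [-0.0069 -0.0024 -1.    ]]
```

View pics/s2.png

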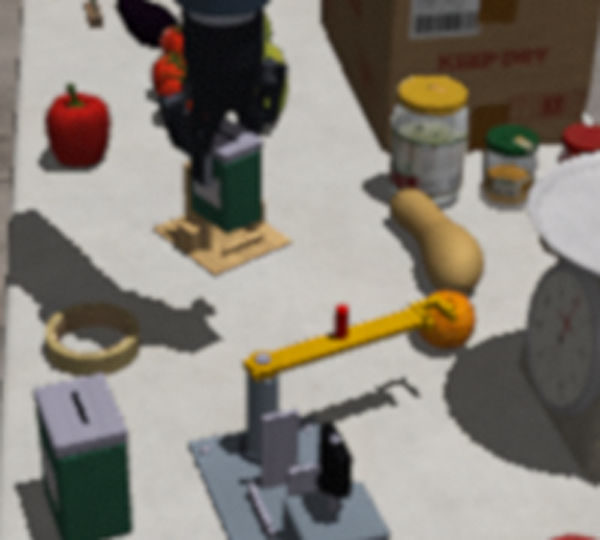

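View pics/t2.png

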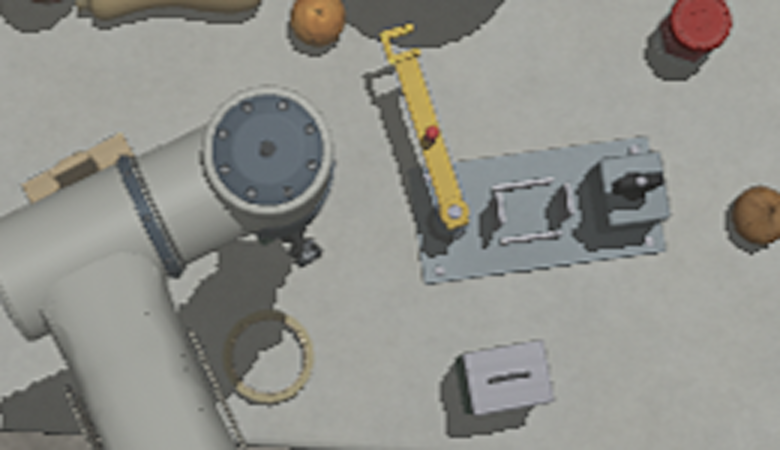

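```bash
python3 -m crank '[[[0,0,-25,0,0.4,0,1],[0,0,-50,0,0.4,0,1],[0,0,-80,0,0.4,0,1],[0,0,-105,0,0.4,0,1],[0,0,-125,0,0.4,0,1]]]' 50
python3 -m crank '[[[0,0,-8,0,0,0,1],[0,0,-14,0,0,0,1],[0,0,-19,0,0,0,1],[0,0,-23,0,0,0,1],[0,0,-24,0,0,0,1]]]' 50
python3 - <<'E'
from fit import *
o=get_obs(); print(o["eef_pos"],o["ft_force"],o["finger_gap"]); w,x,y,z=o["orientation"];print(R.from_quat([x,y,z,w]).as_matrix().round(4))
E
```

```text
time_s: 14.95
eef_pos: [0.5002, 0.0626, 0.0686]
orientation: [-0.001, -0.246, 0.969, 0.001]
ft_force: [1.4, 0.2, -2.9]
finger_gap: 0.0454
time_s: 15.37
eef_pos: [0.5007, 0.0626, 0.045]
orientation: [-0.0, -0.246, 0.969, 0.001]
ft_force: [-0.8, -0.1, -2.4]
finger_gap: 0.0456
[0.50071163 0.06263958 0.04495191] [-0.84882785 -0.09451206 -2.39885439] 0.0455778591089684
[[-8.788e-01 -4.772e-01 -8.000e-04]
 [-4.772e-01  8.788e-01  1.100e-03]
 [ 2.000e-04  1.300e-03 -1.000e+00]]
```

```bash
python3 -m crank '[[[0,0,-0.7,0,0,0,1],[0,0,-1.4,0,0,0,1],[0,0,-2,0,0,0,1],[0,0,-2.5,0,0,0,1],[0,0,-3,0,0,0,1]]]' 50
python3 - <<'E'
from fit import *
o=get_obs(); print(o["eef_pos"],o["ft_force"],o["finger_gap"]); save(cam("side"),"s3",(260,170,360,260),6)
E
```

```text
time_s: 15.78
eef_pos: [0.5009, 0.0628, 0.0423]
orientation: [0.0, -0.246, 0.969, 0.001]
ft_force: [-2.0, 1.8, 2.6]
finger_gap: 0.0453
[0.50094599 0.06278248 0.04225544] [-2.01108914  1.83855897  2.57125769] 0.04531026612497878
```

View pics/s3.png

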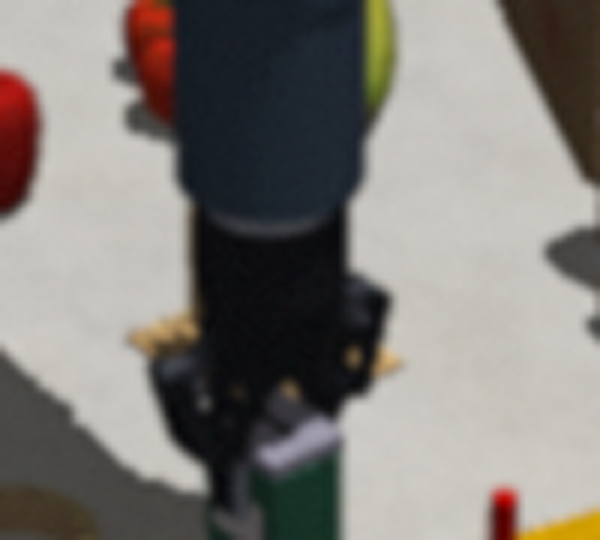

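```bash
python3 -m crank '[[[0,0,0,0,0,0,0.3],[0,0,0,0,0,0,0],[0,0,0,0,0,0,-1],[0,0,0,0,0,0,-1],[0,0,0,0,0,0,-1]]]' 50
python3 -m crank '[[[0,0,0,0,0,0,-1],[0,0,20,0,0,0,-1],[0,0,45,0,0,0,-1],[0,0,75,0,0,0,-1],[0,0,100,0,0,0,-1]]]' 50
python3 - <<'E'
from fit import *
o=get_obs(); print(o["eef_pos"],o["orientation"],o["ft_force"],o["finger_gap"]); c=cam("wrist")
p0=[.5009,.0628,np.radians(28.5)]
d=[(x,(0,0,255)) for x in box(p0,0,0,.046,.06,.0,.09)]
draw(c,d,"w13",(0,0,640,480),1)
E
```

```text
time_s: 16.25
eef_pos: [0.5014, 0.0628, 0.0427]
orientation: [0.0, -0.246, 0.969, 0.001]
ft_force: [-0.6, 0.2, 0.1]
finger_gap: 0.0796
time_s: 16.67
eef_pos: [0.5016, 0.0627, 0.1446]
orientation: [0.001, -0.246, 0.969, 0.0]
ft_force: [0.6, -0.4, 0.5]
finger_gap: 0.0855
[0.5016287  0.06272483 0.14464046] [ 1.04711684e-03 -2.46467611e-01  9.69150394e-01  3.65462030e-04] [ 0.59899078 -0.42890228  0.49120116] 0.08553773861873352
```

View pics/w13.png

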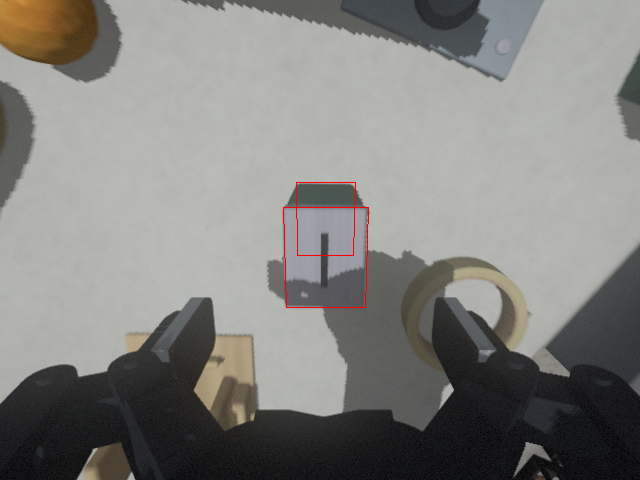

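```bash
python3 -m crank '[[[-1,0,0,0,0,-6.5,-1],[-1,0,0,0,0,-13,-1],[-1,0,0,0,0,-19.5,-1],[-1,0,0,0,0,-26,-1],[-1,0,0,0,0,-32.5,-1]]]' 50
python3 -m crank '[[[0,0,0,0,0,-6.5,-1],[0,0,0,0,0,-13,-1],[0,0,0,0,0,-19.5,-1],[0,0,0,0,0,-26,-1],[0,0,0,0,0,-32.5,-1]]]' 50
python3 -m crank '[[[0,0,0,0,0,-6.5,-1],[0,0,0,0,0,-13,-1],[0,0,0,0,0,-19.5,-1],[0,0,0,0,0,-25,-1],[0,0,0,0,0,-25,-1]]]' 50
python3 - <<'E'
from fit import *
o=get_obs(); print(o["eef_pos"],o["orientation"],o["ft_force"],o["joint_vel"].round(2)); w,x,y,z=o["orientation"];M=R.from_quat([x,y,z,w]).as_matrix();print(M.round(4),np.degrees(np.arctan2(M[1,0],M[0,0])))
c=cam("wrist")
p0=[.5009,.0628,np.radians(28.5)]
q=[.5258,.2584,.5]
d=[(x,(0,0,255)) for x in box(p0,0,0,.046,.06,.0,.09)]+[(x,(255,0,0)) for sg in (1,-1) for x in box(q,sg*.033,0,.01,.044,.005,.102)]+[(x,(0,255,0)) for x in box(q,0,0,.11,.12,0,.005)]
draw(c,d,"w14",(0,0,640,480),1)
E
```

```text
time_s: 17.13
eef_pos: [0.5037, 0.0632, 0.15]
orientation: [0.005, 0.037, 0.999, -0.001]
ft_force: [0.1, -0.3, -0.4]
finger_gap: 0.0855
time_s: 17.55
eef_pos: [0.5037, 0.0631, 0.1499]
orientation: [0.005, 0.318, 0.948, -0.003]
ft_force: [0.1, -0.5, 1.0]
finger_gap: 0.0851
time_s: 17.97
eef_pos: [0.5038, 0.0632, 0.1499]
orientation: [0.004, 0.517, 0.856, -0.004]
ft_force: [-0.9, -0.7, 0.0]
finger_gap: 0.0852
[0.50379248 0.06316192 0.14986194] [ 0.00423731  0.51687228  0.85604323 -0.00388407] [-0.88226801 -0.7230424   0.04203552] [ 0.   -0.   -0.    0.    0.    0.17]
[[-0.4657  0.885   0.0032]
 [ 0.8849  0.4657 -0.011 ]
 [-0.0113 -0.0023 -0.9999]] 117.75422337709449
```

View pics/w14.png

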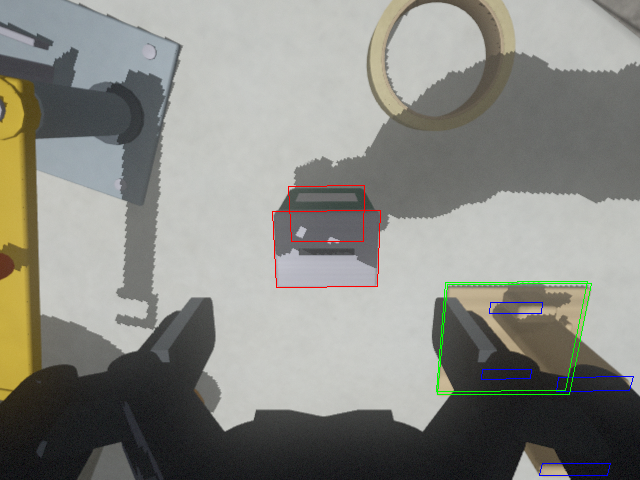

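```bash
python3 -m crank '[[[-3,0,0,0.6,0.2,0.7,-1],[-3,0,-20,0.6,0.2,0.7,-1],[-3,0,-45,0.6,0.2,0.7,-1],[-3,0,-65,0.6,0.2,0.7,-1],[-3,0,-80,0.6,0.2,0.7,-1]]]' 50
python3 -m crank '[[[0,0,-8,0,0,0,-1],[0,0,-16,0,0,0,-1],[0,0,-22,0,0,0,-1],[0,0,-22,0,0,0,-1],[0,0,-22,0,0,0,-1]]]' 50
python3 - <<'E'
from fit import *
o=get_obs(); print(o["eef_pos"],o["orientation"],o["ft_force"],o["joint_vel"].round(2)); w,x,y,z=o["orientation"];M=R.from_quat([x,y,z,w]).as_matrix();print(M.round(4),np.degrees(np.arctan2(M[1,0],M[0,0])))
save(cam("wrist"),"w15")
E
```

```text
time_s: 18.43
eef_pos: [0.4997, 0.0629, 0.0682]
orientation: [-0.001, 0.508, 0.861, -0.001]
ft_force: [-0.1, -0.1, 0.8]
finger_gap: 0.0856
time_s: 18.85
eef_pos: [0.5001, 0.0629, 0.0466]
orientation: [-0.001, 0.508, 0.861, -0.0]
ft_force: [-0.9, 0.1, 0.5]
finger_gap: 0.0855
[0.50009653 0.06293666 0.04659866] [-5.03300741e-04  5.07801658e-01  8.61473753e-01 -4.43076038e-04] [-0.86112303  0.1200662   0.54179106] [ 0.   -0.01  0.01  0.   -0.   -0.  ]
[[-4.843e-01  8.749e-01 -1.300e-03]
 [ 8.749e-01  4.843e-01 -3.000e-04]
 [ 4.000e-04 -1.300e-03 -1.000e+00]] 118.96494981199058
```

View pics/w15.png

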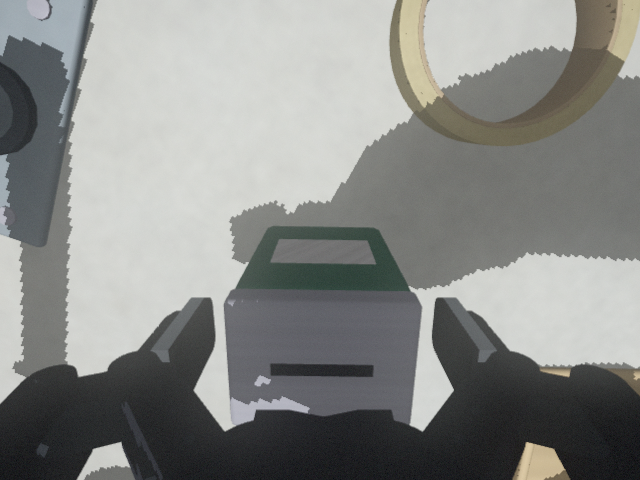

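```bash
python3 -m crank '[[[0,0,0,0,0,0,0.2],[0,0,0,0,0,0,0.3],[0,0,0,0,0,0,1],[0,0,0,0,0,0,1],[0,0,0,0,0,0,1]]]' 50
python3 -m crank '[[[0,0,0,0,0,0,1],[0,0,10,0,0,0,1],[0,0,35,0,0,0,1],[0,0,65,0,0,0,1],[0,0,95,0,0,0,1]]]' 50
python3 -m crank '[[[0,0,25,0,0,0,1],[0,0,55,0,0,0,1],[0,0,60,0,0,0,1],[0,0,60,0,0,0,1],[0,0,60,0,0,0,1]]]' 50
python3 - <<'E'
from fit import *
o=get_obs(); print(o["eef_pos"],o["orientation"],o["ft_force"],o["joint_vel"].round(2)); w,x,y,z=o["orientation"];M=R.from_quat([x,y,z,w]).as_matrix();print(M.round(4),np.degrees(np.arctan2(M[1,0],M[0,0])))
q=[.5258,.2584,.5]
d=[(x,(255,0,0)) for sg in (1,-1) for x in box(q,sg*.033,0,.01,.044,.005,.102)]+[(x,(0,255,0)) for x in box(q,0,0,.11,.12,0,.005)]
draw(cam("wrist"),d,"w16",(0,0,640,480),1.25)
draw(cam("side"),d,"s4",(260,150,380,260),5)
E
```

```text
time_s: 19.32
eef_pos: [0.5012, 0.0632, 0.0479]
orientation: [0.001, 0.508, 0.862, 0.001]
ft_force: [0.1, 0.1, 5.2]
finger_gap: 0.0595
time_s: 19.73
eef_pos: [0.4997, 0.0629, 0.1426]
orientation: [-0.001, 0.508, 0.861, -0.001]
ft_force: [0.9, 1.1, -2.7]
finger_gap: 0.0599
time_s: 20.15
eef_pos: [0.4988, 0.0631, 0.2011]
orientation: [-0.002, 0.508, 0.861, -0.001]
ft_force: [0.0, -0.3, -4.0]
finger_gap: 0.0595
[0.49876793 0.06305429 0.20106451] [-0.00214985  0.50791058  0.86140615 -0.00128755] [ 0.02391354 -0.3293497  -3.97904953] [ 0.    0.02 -0.03 -0.   -0.    0.  ]
[[-0.484   0.875  -0.005 ]
 [ 0.875   0.4841 -0.    ]
 [ 0.0024 -0.0044 -1.    ]] 118.94997623159747
```

View pics/w16.png

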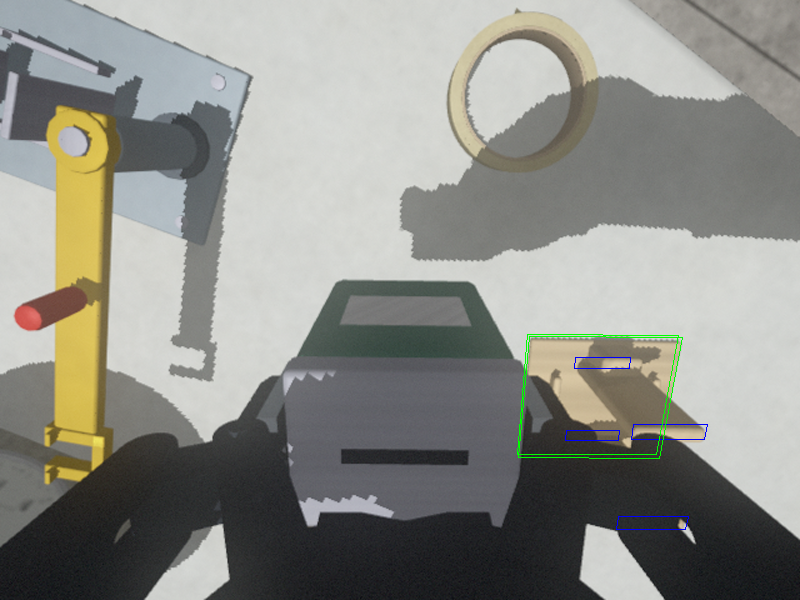

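View pics/s4.png

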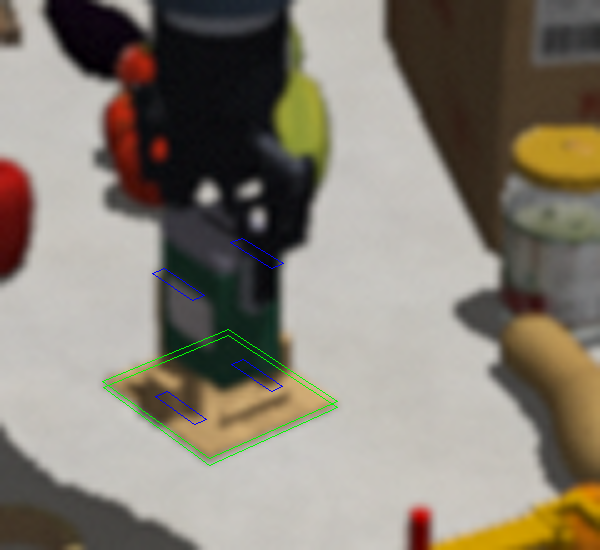

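```bash
python3 - <<'E'
from fit import *
q=[.5258,.2584,.5]
for n,cr in (("top",(212,230,272,285)),("side",(275,190,335,245))):
    c=cam(n); c["im"]=cv2.cvtColor(cv2.imread(f"pics/{n}0.png"),cv2.COLOR_BGR2RGB)
    d=[(x,(255,0,0)) for sg in (1,-1) for x in box(q,sg*.033,0,.01,.044,.005,.102)]+[(x,(0,0,255)) for sg in (1,-1) for x in box(q,0,sg*.038,.04,.004,.005,.017)]+[(x,(0,255,0)) for x in box(q,0,0,.11,.12,0,.005)]
    draw(c,d,n+"c",cr,10); save(c,n+"cr",cr,10)
a=[cv2.imread(f"pics/{x}.png") for x in ("topcr","topc","sidecr","sidec")]
a=[cv2.resize(x,(400,300)) if 0 else cv2.resize(x,None,fx=.66,fy=.66) for x in a]
h=min(x.shape[0] for x in a);w=min(x.shape[1] for x in a);a=[x[:300,:w] if 0 else cv2.resize(x,(400,300*0+int(400*55/60))) for x in a]
a=[x[:300] for x in a]
m=np.vstack([np.hstack(a[:2]),np.hstack(a[2:])]);m=m[:600]; cv2.imwrite("pics/cad.png",m);print(m.shape)
E
```

```text
(600, 800, 3)
```

View pics/cad.png

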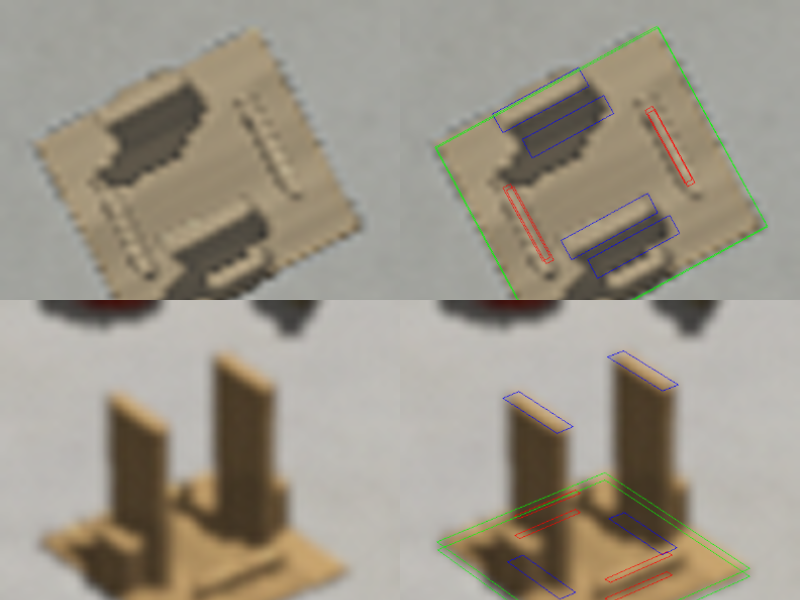

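```bash
python3 -m crank '[[[4,25,0,0,0,0,1],[8,55,0,0,0,0,1],[12,90,0,0,0,0,1],[17,125,0,0,0,0,1],[21,150,0,0,0,0,1]]]' 50
python3 -m crank '[[[3,22,0,0,0,0,1],[5,40,0,0,0,0,1],[6,45,0,0,0,0,1],[6,45,0,0,0,0,1],[6,45,0,0,0,0,1]]]' 50
python3 - <<'E'
from fit import *
o=get_obs(); print(o["eef_pos"],o["orientation"],o["ft_force"],o["joint_vel"].round(2)); w,x,y,z=o["orientation"];M=R.from_quat([x,y,z,w]).as_matrix();print(M.round(4),np.degrees(np.arctan2(M[1,0],M[0,0])))
q=[.5258,.2584,.5]
d=[(x,(255,0,0)) for sg in (1,-1) for x in box(q,sg*.033,0,.01,.044,.005,.102)]+[(x,(0,255,0)) for x in box(q,0,0,.11,.12,0,.005)]
draw(cam("wrist"),d,"w17",(0,0,640,480),1.25)
E
```

```text
time_s: 20.77
eef_pos: [0.5195, 0.2151, 0.1995]
orientation: [-0.003, 0.508, 0.862, -0.003]
ft_force: [1.6, -0.7, -3.2]
finger_gap: 0.0596
time_s: 21.18
eef_pos: [0.5252, 0.2595, 0.1986]
orientation: [-0.003, 0.507, 0.862, -0.004]
ft_force: [0.2, -1.4, -3.1]
finger_gap: 0.0595
[0.52518301 0.25953576 0.19863859] [-0.00294747  0.50743399  0.86167785 -0.0036523 ] [ 0.15596294 -1.38552557 -3.11554225] [-0.02 -0.02 -0.    0.   -0.    0.  ]
[[-0.485   0.8745 -0.0088]
 [ 0.8745  0.485  -0.0033]
 [ 0.0014 -0.0093 -1.    ]] 119.01277153290691
```

View pics/w17.png

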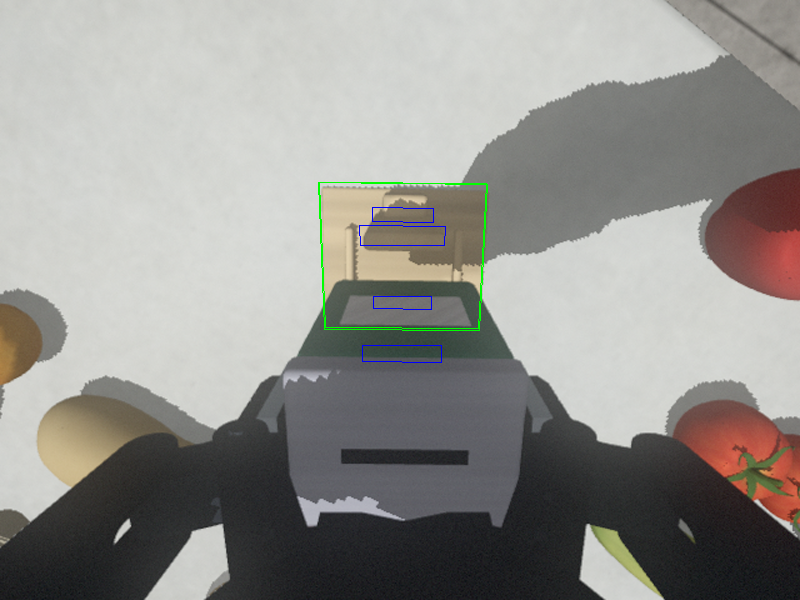

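```bash
python3 -m crank '[[[1,-1,-10,0.2,-0.5,-0.3,1],[1,-1,-20,0.2,-0.5,-0.3,1],[1,-1,-25,0.2,-0.5,-0.3,1],[1,-1,-25,0.2,-0.5,-0.3,1],[1,-1,-25,0.2,-0.5,-0.3,1]]]' 50
python3 - <<'E'
from fit import *
o=get_obs(); print(o["eef_pos"],o["orientation"],o["ft_force"],o["joint_vel"].round(2)); w,x,y,z=o["orientation"];M=R.from_quat([x,y,z,w]).as_matrix();print(M.round(4),np.degrees(np.arctan2(M[1,0],M[0,0])))
q=[.5258,.2584,.5]
c=cam("wrist")
d=[(x,(255,0,0)) for sg in (1,-1) for x in box(q,sg*.033,0,.01,.044,.005,.102)]+[(x,(0,255,0)) for x in box(q,0,0,.11,.12,0,.005)]
cr=(220,130,420,270)
draw(c,d,"a",cr,4);save(c,"b",cr,4)
s=cam("side");cr=(265,170,345,250);draw(s,d,"s5",cr,7)
m=np.vstack([cv2.imread("pics/a.png"),cv2.imread("pics/b.png")]);cv2.imwrite("pics/w18.png",cv2.resize(m,None,fx=.53,fy=.53))
E
```

```text
time_s: 21.65
eef_pos: [0.5262, 0.2576, 0.1738]
orientation: [-0.0, 0.51, 0.86, -0.0]
ft_force: [0.5, -0.3, -3.0]
finger_gap: 0.0595
[0.5261545  0.25761614 0.17382089] [-6.78833603e-05  5.10083542e-01  8.60124849e-01 -1.40215757e-04] [ 0.50793722 -0.2653199  -2.9679671 ] [ 0.   -0.01  0.02  0.01 -0.    0.  ]
[[-4.796e-01  8.775e-01 -3.000e-04]
 [ 8.775e-01  4.796e-01 -2.000e-04]
 [-0.000e+00 -3.000e-04 -1.000e+00]] 118.66121026893096
```

View pics/w18.png

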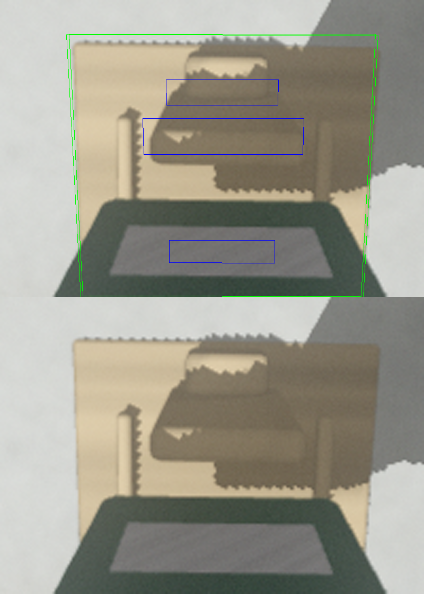

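View pics/s5.png

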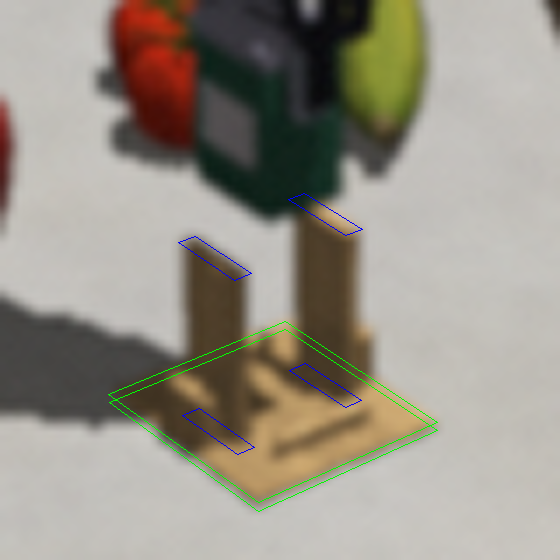

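```bash
python3 -m crank '[[[1,2,-6,0,0,0,1],[1,2,-12,0,0,0,1],[1,2,-18,0,0,0,1],[1,2,-20,0,0,0,1],[1,2,-20,0,0,0,1]]]' 50
python3 - <<'E'
from fit import *
o=get_obs(); print(o["eef_pos"],o["orientation"],o["ft_force"],o["joint_vel"].round(2)); w,x,y,z=o["orientation"];M=R.from_quat([x,y,z,w]).as_matrix();print(M.round(4),np.degrees(np.arctan2(M[1,0],M[0,0])))
c=cam("wrist")
save(c,"w19",(220,130,420,270),4)
save(cam("side"),"s6",(265,170,345,250),7)
# tin bottom & wall lines as predicted
P=o["eef_pos"]; p=[P[0],P[1],np.radians(28.65)]; b=P[2]-.048
print("tin bottom",[(w2p(c,x)-[220,130])*4 for x in box(p,0,0,.046,.06,b,b)[0]])
E
```

```text
time_s: 22.17
eef_pos: [0.527, 0.2598, 0.1534]
orientation: [-0.0, 0.51, 0.86, -0.0]
ft_force: [0.2, -1.1, -2.1]
finger_gap: 0.0595
[0.5270426  0.25982555 0.15337276] [-1.58973831e-04  5.09953497e-01  8.60201899e-01 -3.14511225e-04] [ 0.21900966 -1.08355557 -2.06454685] [-0.   -0.01  0.02  0.01 -0.01  0.  ]
[[-4.799e-01  8.773e-01 -6.000e-04]
 [ 8.773e-01  4.799e-01 -4.000e-04]
 [-0.000e+00 -7.000e-04 -1.000e+00]] 118.67853218996888
tin bottom [array([187.4126138, 362.393879 ]), array([201.22367597, 678.47358921]), array([626.39146835, 678.66964746]), array([640.89156415, 362.68386905])]
```

View pics/w19.png

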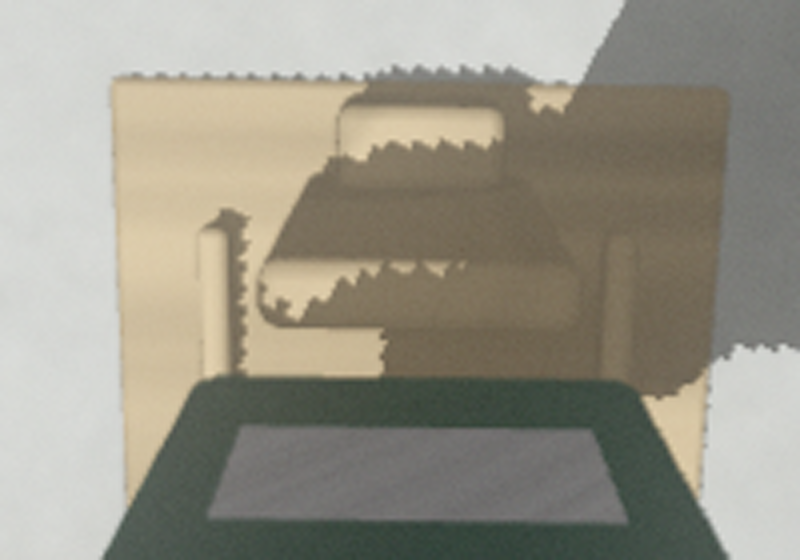

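View pics/s6.png

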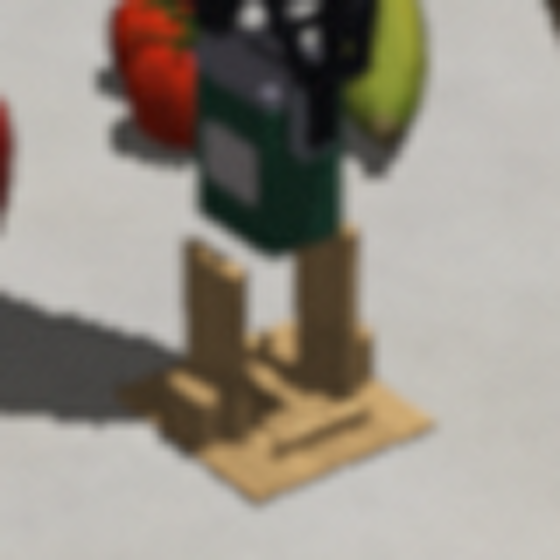

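```bash
python3 -m crank '[[[-1,-0.6,-2,0,0,0,1],[-1,-0.6,-6,0,0,0,1],[-1,-0.6,-10,0,0,0,1],[-1,-0.6,-14,0,0,0,1],[-1,-0.6,-18,0,0,0,1]]]' 50
python3 - <<'E'
from fit import *
o=get_obs(); print(o["eef_pos"],o["ft_force"],o["wrist_torque"])
save(cam("wrist"),"w20",(220,130,420,270),4)
E
```

```text
time_s: 22.68
eef_pos: [0.5265, 0.2594, 0.1359]
orientation: [0.0, 0.51, 0.86, 0.0]
ft_force: [-0.5, 0.2, -1.5]
finger_gap: 0.0597
[0.52649046 0.25942135 0.13593347] [-0.46774016  0.2202621  -1.53701266] [-0.03252174 -0.02550988  0.0492431 ]
```

View pics/w20.png

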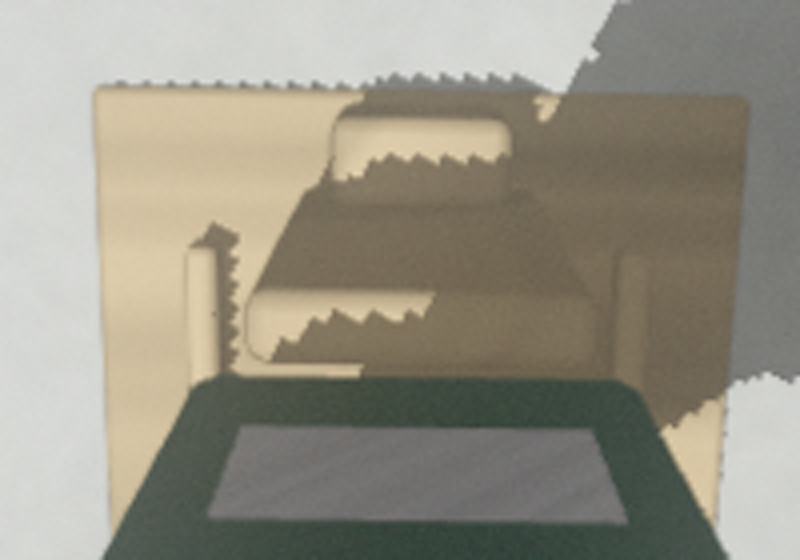

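```bash
python3 -m crank '[[[0,0,-8,0,0,0,1],[0,0,-16,0,0,0,1],[0,0,-24,0,0,0,1],[0,0,-32,0,0,0,1],[0,0,-40,0,0,0,1]]]' 50
python3 -m crank '[[[0,0,-8,0,0,0,1],[0,0,-16,0,0,0,1],[0,0,-24,0,0,0,1],[0,0,-31,0,0,0,1],[0,0,-36,0,0,0,1]]]' 50
python3 - <<'E'
from fit import *
o=get_obs(); print(o["eef_pos"],o["ft_force"],o["wrist_torque"])
save(cam("wrist"),"w21",(180,130,460,270),3)
E
```

```text
time_s: 23.15
eef_pos: [0.5259, 0.2591, 0.0939]
orientation: [-0.0, 0.51, 0.86, -0.001]
ft_force: [-0.5, -0.4, -3.3]
finger_gap: 0.0595
time_s: 23.57
eef_pos: [0.5256, 0.2589, 0.0567]
orientation: [-0.001, 0.51, 0.86, -0.001]
ft_force: [0.4, 0.1, -3.9]
finger_gap: 0.0593
[0.52558305 0.25889132 0.05674315] [ 0.42069754  0.05756559 -3.93141015] [0.02605511 0.0527554  0.02669607]
```

View pics/w21.png

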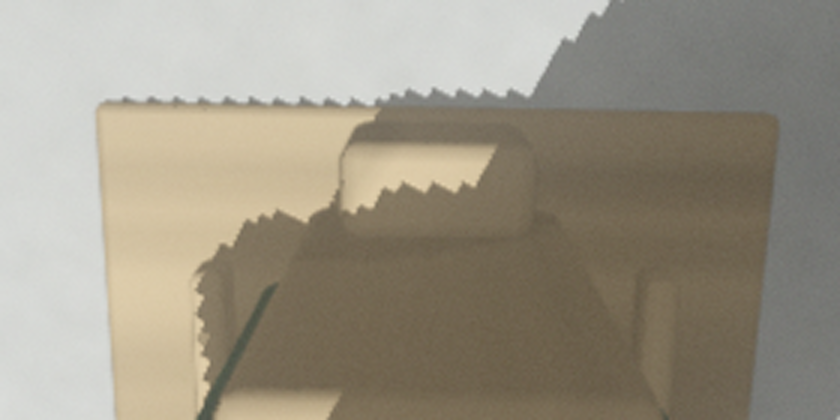

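Nearly down, no side load; lower the last ~4 mm slowly.

```bash
python3 -m crank '[[[0.3,0.2,-0.8,0,0,0,1],[0.3,0.2,-1.6,0,0,0,1],[0.3,0.2,-2.4,0,0,0,1],[0.3,0.2,-3.2,0,0,0,1],[0.3,0.2,-3.6,0,0,0,1]]]' 50
python3 - <<'E'
from fit import *
o=get_obs(); print(o["eef_pos"],o["ft_force"],o["wrist_torque"])
E
```

```text
time_s: 24.03
eef_pos: [0.5258, 0.259, 0.053]
orientation: [-0.001, 0.51, 0.86, -0.001]
ft_force: [-1.9, -0.9, 1.7]
finger_gap: 0.0594
[0.52575854 0.2590208  0.05299076] [-1.9202221 -0.8574722  1.699904 ] [-0.09513408  0.61077056  0.02579315]
```

```bash
python3 -m crank '[[[0,0,0,0,0,0,0.15],[0,0,0,0,0,0,-0.2],[0,0,0,0,0,0,-1],[0,0,0,0,0,0,-1],[0,0,0,0,0,0,-1]]]' 50
python3 - <<'E'
from fit import *
o=get_obs(); print(o["eef_pos"],o["ft_force"],o["finger_gap"])
save(cam("wrist"),"w22"); save(cam("side"),"s7",(255,160,355,250),6)
E
```

```text
time_s: 24.45
eef_pos: [0.5262, 0.2593, 0.0535]
orientation: [-0.0, 0.51, 0.86, -0.001]
ft_force: [0.3, -0.8, 0.0]
finger_gap: 0.0853
[0.526162  0.2592529 0.0535046] [ 0.2969958  -0.79754861  0.02992588] 0.08531499204362276
```

View pics/w22.png

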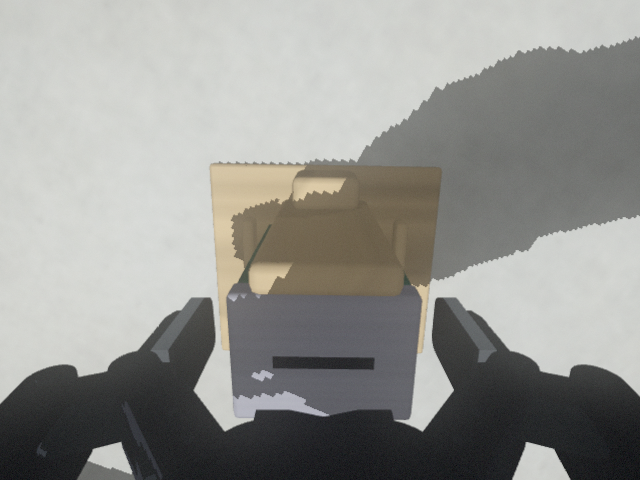

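View pics/s7.png

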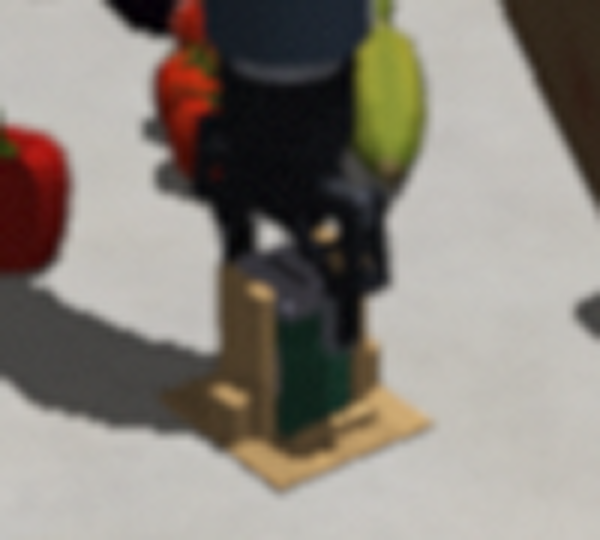

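Released and standing in the slot. Rise straight, then check.

```bash
python3 -m crank '[[[0,0,10,0,0,0,-1],[0,0,30,0,0,0,-1],[0,0,55,0,0,0,-1],[0,0,80,0,0,0,-1],[0,0,110,0,0,0,-1]]]' 50
python3 -m crank '[[[0,0,20,0,0,0,-1],[0,0,40,0,0,0,-1],[-5,-30,40,0,0,0,-1],[-10,-70,40,0,0,0,-1],[-15,-100,40,0,0,0,-1]]]' 50
python3 -m crank '[[[-5,-35,0,0,0,0,-1],[-10,-70,0,0,0,0,-1],[-10,-70,0,0,0,0,-1],[-10,-70,0,0,0,0,-1],[-10,-70,0,0,0,0,-1]]]' 50
python3 - <<'E'
from fit import *
o=get_obs(); print(o["eef_pos"],o["ft_force"],o["finger_gap"])
q=[.5265,.259,.5]
s=cam("side"); draw(s,[(x,(0,0,255)) for x in box(q,0,0,.046,.06,.005,.095)],"s8",(255,160,355,250),6); save(s,"s9"); save(cam("top"),"t9")
E
```

```text
time_s: 24.97
eef_pos: [0.5255, 0.2588, 0.1645]
orientation: [-0.001, 0.51, 0.86, -0.001]
ft_force: [0.7, 0.2, -0.7]
finger_gap: 0.0856
time_s: 25.38
eef_pos: [0.5102, 0.1573, 0.2058]
orientation: [-0.0, 0.51, 0.86, -0.001]
ft_force: [0.4, -0.2, -0.4]
finger_gap: 0.0853
time_s: 25.8
eef_pos: [0.5004, 0.0873, 0.2066]
orientation: [0.0, 0.51, 0.86, -0.0]
ft_force: [-0.4, -0.0, -1.0]
finger_gap: 0.0854
[0.50041227 0.08729338 0.20659932] [-0.44438513 -0.00215098 -1.04284809] 0.08540184093477153
```

View pics/s8.png

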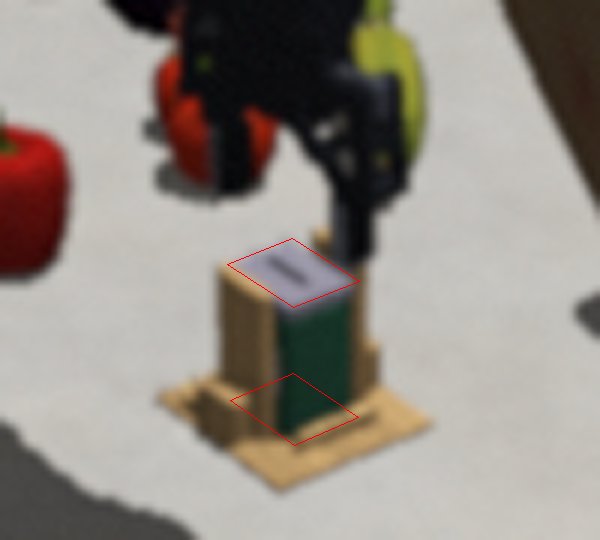

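View pics/t9.png

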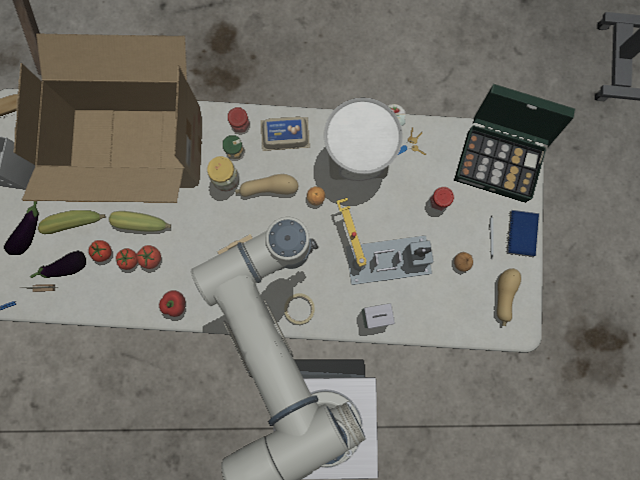

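View pics/s9.png

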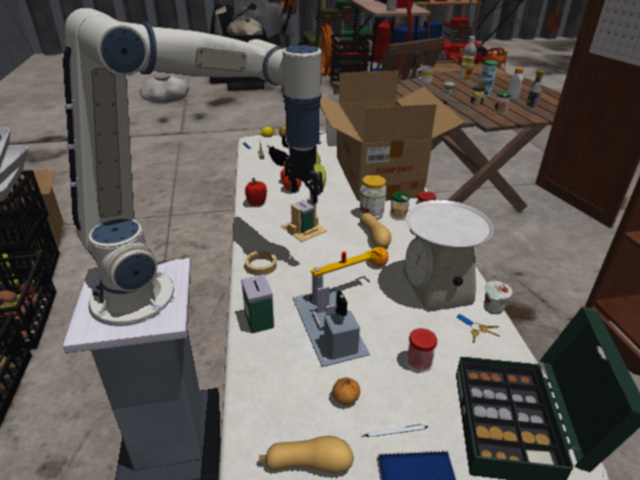

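The tin's lid (side-view crop about (293,272)) matches the overlay of a tin standing on the slot floor. The bar is swung back (top view (350,235)). The bystanders sit where they did at the start, and the arm is clear.

```bash
python3 -c "
from bench import *
print(sign_off())"
```

```text
the job is handed in; nothing more can be done
None
```

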